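# Shut the mirrored cabinet door with the hooked reach pole

## Task

Draw the blue hooked pole, of which only the hook end is in reach, out from under the glass riser, lay it on the grey mat sole down and let go, then take it again by its handle. Hang its pin in the ring eye on the mirrored door and, with the pin still in the eye, swing the door gently until it is fully shut; then unhook the pole and lay it back on the mat, sole down, without dropping it. Only the pole may touch the door, and everything else stays where it stands.

Things in the scene. Friction and masses are not known exactly. Their poses are not given: they have to be found in the camera images.
- pole_handle (a point): Centre (half-way up) of the blue handle of the loose hooked reach pole: a block 85 mm long, 28 wide, 48 tall, lying on its flat sole, 24 mm below. x: along the pole from handle to hook; z: up. The pole is 198 mm long, about 140 g, mostly handle. At the start the handle lies nearly wholly under the glass riser and about 100 mm of the hook end sticks out.
- pole_rod (a point): Grasp point on the pole's aluminium rod, 127 mm along x from the handle's centre and 16 mm above it, 23 mm short of the hook pin; same axes. The rod is flat-sided, 8 mm wide and 12 mm tall, straight from the handle (x = 42 mm from its centre) to the pin (x = 150 mm).
- pole_tip (a point): Lowest point of the pole's hook: a round dark pin, 9 mm across with a rounded end, pointing straight down from the rod's end with 28 mm free below the rod. It lies 150 mm along the pole's x from the handle's centre and 18 mm below it (6 mm above the level of the sole). Same axes.
- eye (a point): Centre of the dark steel ring eye, 275 mm above the work surface, near the door's free edge, 38 mm out from the mirror. The ring lies level: the pin goes in from above; hole 28 mm across, bar 7 mm thick. Free above; the door's top edge behind is 39 mm higher. Axes turn with the door: -x out of the mirror, +y to the free edge. The upright hinge axis lies at x +56 mm, y -235 mm from here.
- door (a joint): Opening angle (rad) of the mirrored door, 270 mm wide, lower edge 60 mm up: 0 fully shut against the cabinet, growing as it opens; starts about half open (0.75 to 1.15). Seen from above it closes clockwise. A slightly stiff hinge (some 0.5 N at the eye moves it): it stays where it is left and has no catch.
- cabinet: White cabinet, 280 mm wide, 130 mm deep, standing at 60 to 320 mm height on a steel foot before a tiled panel at the robot's left. Fixed. Origin: on the work surface under its middle. Its own -x points out of its open front, towards the middle of the table; +x into it. Its front lies 65 mm from the origin.
- riser: Clear glass riser on four steel legs at the robot's right, fixed: plate 320 by 180 mm, its top 85 mm and its underside 77 mm above the work surface. Origin: on the work surface under its middle; its own +y points to the open side from which the pole sticks out (plate edge at y = +90 mm).
- mat: Grey silicone mat, fixed, 200 mm (x) by 250 mm (y), 4 mm thick, in the middle of the table. Origin: centre of its underside.
- mug: White ceramic mug, 72 mm across, 85 mm tall, on the riser; leave alone. Origin at its foot.
- trimmer_case: Flat steel trimmer case 50 x 70 x 22 mm on the riser; leave alone.
- tin: Round brass-coloured tin 71 mm across, 42 mm tall, on the riser; leave alone.
- pill_bottle: Orange pill bottle with white press cap, 46 mm across, 84 mm tall, on the lower shelf in the cabinet; leave alone.
- ear_pick: Blue ear pick, 97 mm long, lying on the lower shelf in the cabinet; leave alone.
- lotion: Green jar, 48 mm across, 110 mm tall, on the lower shelf in the cabinet; leave alone.
- soap_bottle: Amber soap bottle, 60 mm across, 160 mm tall, standing at the back on the right; leave alone.

How it is judged:
By the outcome, as a careful person would: the job done as asked, in the order asked, and still so for the second after the job is handed in, with the robot touching nothing.
It also fails if it takes over 67 s, if anything falls off the work surface, if the arm or the gripper's body presses on something with over 40 N, if the wrist force passes 120 N, or if a joint passes its speed limit or range.

## Robot

A 6-joint arm with a two-finger parallel gripper is mounted at the origin on the work surface. World frame = base frame: x ahead of the robot, y to its left, z up, the work surface at z = 0. Lengths are in m, angles in degrees, forces in N, time in s.
With the tool pointing down it reaches from about 0.425 to 0.95 m from the base axis. Payload 14.7 kg.
Tool frame: the origin (TCP) lies at the very end of the fingers, on their centre line; the grasp point (between the pads) lies 19 mm behind it; z points along the fingers, x is the direction in which the jaws open and shut, and the axes are right-handed (so a half turn about z gives the same grasp; the last joint's range is limited). The gripper opens to 85 mm and grips with 20 to 120 N. Pads are 22 mm wide; open, the fingers measure 114 mm over their backs; the gripper's body (76 mm by 85 mm) begins 54 mm behind the grasp point. The pads swing forward as they close: fully open they stand 13 mm farther back than shut.
Start: joints at [71.585, 27.513, 91.461, -0, 61.026, -2.67], TCP at [0.176, 0.626, 0.231] pointing down, gripper open.
Joint ranges: [-157.49, 157.49], [-46.99, 117.5], [13.45, 153.17], [-89.5, 269.5], [5.16, 153.95], [-167.48, 167.48]. Speed limits (degrees/s): [108.29, 108.29, 136.94, 172.46, 172.46, 172.46].

## Interface

Orientations are given as a 3x3 rotation matrix whose columns are the frame's x, y, z axes.
In Python, from cell import status, viewer, order gives the robot as it stands.
- The arm moves only by the tool step_arm, never from a script. Its argument "deltas" is one flat list of numbers, 7 for each row, row after row: the shift along the tool's x, y, z in cm, then the turn, a rotation vector about the tool's x, y, z in degrees, then the gripper's target within -1 to 1 (shut at 1, half-way at 0, fully open at -1). In form: [tx, ty, tz, wx, wy, wz, jaw, tx, ty, tz, wx, wy, wz, jaw, ...]. A call has 1 to 10 rows; each row shifts and turns the pose as measured when the row begins, along the tool's axes as they then stand; what a row does not reach is not made up. A row lasts 1/8 s, in which the tool goes at most 62.5 mm and 10.7 degrees, less where a joint would pass 70% of its speed; a pose out of reach is approached as far as the arm can. A call is refused whole if a number of a shift passes 6.25 or a number of a turn 10.7, either way. A call with a gripper value outside its range is refused whole. The fingers move at their own pace and stop on an object; "squeeze" is the grip in N (left out, the last holds). Time passes only in rows, so rows that do not move let the fingers close. It gives the time, the measured TCP pose, the force and the opening at its end, in the units of the state.
- status.observe(): the state, without advancing time (a new reading comes with each control period).
- viewer.get_image(name): name is "scene" or "top" or "wrist"; returns the picture (480x640x3 uint8, red, green, blue); there is no depth.
- viewer.calibration(name): a dict with "camera_matrix" (3x3 intrinsics, pixels), "rvec" (rotation vector, rad) and "tvec" (3), from world to camera coordinates, as OpenCV has them. Camera axes: x right, y down, z forward; pixel columns grow to the right and rows downward; lengths in m; the calibration is good to about 2 mm. The wrist camera is an equidistant fisheye: a pixel r from the principal point sees the ray r / f radians off the axis. A picture is of the moment at which its call begins: read the wrist's pose just before it. calibration takes no time and is no camera call; for the wrist camera it gives the pose at the moment of the call.
- order.close_job(): hands the job in, once; it reports no verdict.
The state is a dict: "clock": time; "qpos": joint angles; "joint_velocities": joint speeds; "joint_efforts": joint torques, N m; "tcp_pos": TCP position; "ee_rot": TCP orientation; "ft_force": force on the tool from outside, world axes, zero at the start; "moment": the same for the moment, N m; "opening": opening from 0.0 (shut) to 1.0 (fully open).
Only numpy, scipy, OpenCV 4.12 (cv2) and the standard library are available. Lean on these libraries where they do the work, as an engineer would, in place of code of your own. Each camera call takes 0.05 s, during which the arm holds its last target.

## Working session

There is one attempt and no reset: what is moved stays moved. The work goes in short steps, Python scripts to look and compute and a tool call to move; the robot and the scene stay as the last step left them, time stands still between calls to the robot, and variables do not carry over. Pictures are saved under pics/ and viewed, and the job is handed in when it is done.

Besides the shell and the picture viewer there is one more tool, called after "Request:" in YAML: its name, and indented under it one key for each argument. step_arm: Moves the arm, as the interface text tells. Its arguments: {"type":"object","properties":{"deltas":{"type":"array","items":{"type":"number"}},"squeeze":{"type":"number"}},"required":["deltas"]}

```bash
ls; mkdir -p pics
python3 - <<'E'
from cell import status, viewer, order
import cv2
print(status.observe())
for n in ("scene","top","wrist"):
    c=viewer.calibration(n); print(n,c)
    im=viewer.get_image(n); cv2.imwrite(f"pics/{n}0.png",im[:,:,::-1])
E
```

```text
pics
{'clock': 0.0, 'qpos': array([ 7.15839447e+01,  2.75504732e+01,  9.14928314e+01, -2.94788580e-03,
        6.10255520e+01, -2.66948016e+00]), 'joint_velocities': array([-0.00243092, -0.02180709,  0.01722909, -0.02951928,  0.01165484,
        0.00248203]), 'joint_efforts': array([-4.62930493e-04, -9.50619435e+01, -4.30199862e+01, -1.09324130e-04,
        1.17437448e-02, -7.60544822e-05]), 'tcp_pos': array([0.17626259, 0.6252285 , 0.23067136]), 'ee_rot': array([[ 2.71358702e-01,  9.62478229e-01, -3.36952656e-04],
       [ 9.62477537e-01, -2.71358911e-01, -1.15444708e-03],
       [-1.20256529e-03, -1.10401009e-05, -9.99999277e-01]]), 'ft_force': array([-0.00475371,  0.73642337,  0.05715234]), 'moment': array([-0.01323195, -0.00035711,  0.01598054]), 'opening': 0.9988679717660883}
scene {'camera_matrix': array([[531.87896242,   0.        , 312.68218717],
       [  0.        , 531.87896242, 243.33567663],
       [  0.        ,   0.        ,   1.        ]]), 'rvec': array([ 2.8059353 , -0.23404791,  0.03383875]), 'tvec': array([-0.5687058 ,  0.15319656,  1.44825435])}
top {'camera_matrix': array([[471.93228862,   0.        , 314.78651403],
       [  0.        , 471.93228862, 243.83535541],
       [  0.        ,   0.        ,   1.        ]]), 'rvec': array([ 2.16029148, -2.146046  ,  0.17274643]), 'tvec': array([-0.01718686,  0.58481121,  1.43860789])}
wrist {'camera_matrix': array([[371.64829954,   0.        , 321.73881247],
       [  0.        , 371.64829954, 239.55046747],
       [  0.        ,   0.        ,   1.        ]]), 'rvec': array([-2.28306121, -1.73057262, -0.2869166 ]), 'tvec': array([-0.65045363, -0.04214826,  0.37997587])}
```

View pics/scene0.png

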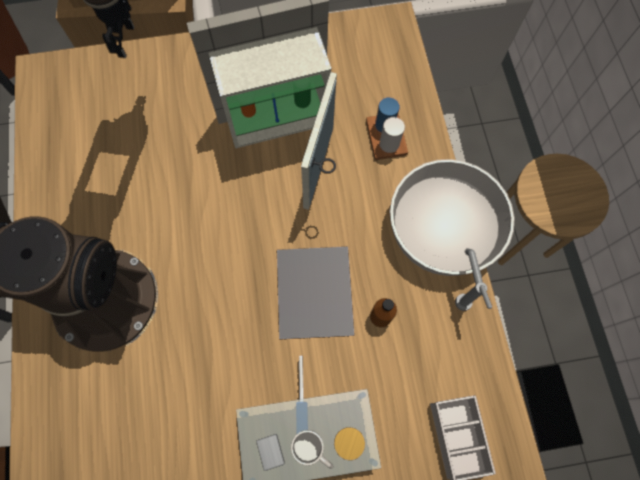

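View pics/top0.png

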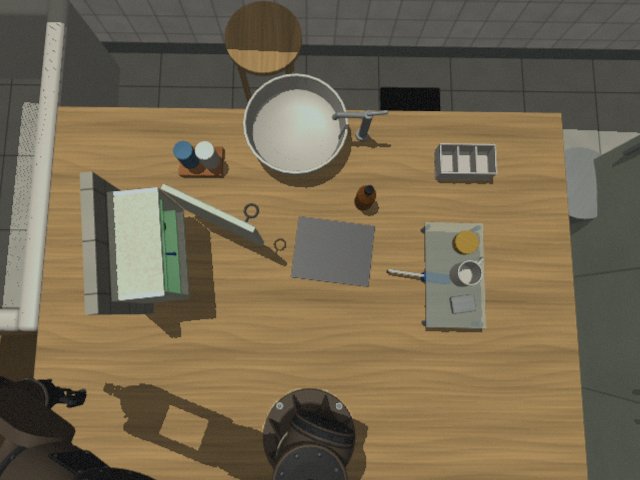

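View pics/wrist0.png

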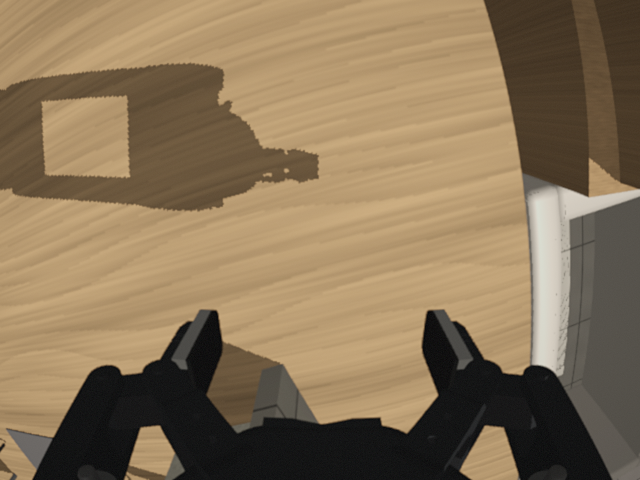

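The views show the pole's white rod near top (388..425, 275), scene (300, 357..400). The ring is at top (251,211) and scene (328,166), with its shadow at (280,244) and (311,232). Next I'll zoom and measure.

```bash
cat > h.py <<'E'
import numpy as np, cv2
from cell import status, viewer, order
def cal(n):
    c=viewer.calibration(n); return np.array(c["camera_matrix"]),np.array(c["rvec"],float),np.array(c["tvec"],float)
def ray(n,u,v,c=None):
    K,r,t=c or cal(n); R=cv2.Rodrigues(r)[0]
    x=(u-K[0,2])/K[0,0]; y=(v-K[1,2])/K[1,1]
    if n=="wrist":
        th=np.hypot(x,y); s=np.sin(th)/th if th>1e-9 else 1.; d=np.array([x*s,y*s,np.cos(th)])
    else: d=np.array([x,y,1.])
    d=R.T@d; return -R.T@t, d/np.linalg.norm(d)
def plane(n,u,v,z,c=None):
    o,d=ray(n,u,v,c); return o+d*(z-o[2])/d[2]
def tri(obs):
    A=np.zeros((3,3));b=np.zeros(3);L=[ray(*o) for o in obs]
    for o,d in L:
        P=np.eye(3)-np.outer(d,d);A+=P;b+=P@o
    X=np.linalg.solve(A,b); return X,[np.linalg.norm((np.eye(3)-np.outer(d,d))@(X-o)) for o,d in L]
def proj(n,X,c=None):
    K,r,t=c or cal(n); p=cv2.Rodrigues(r)[0]@np.array(X)+t
    if n=="wrist":
        th=np.arctan2(np.hypot(p[0],p[1]),p[2]); q=p[:2]/np.hypot(p[0],p[1])*th
    else: q=p[:2]/p[2]
    return q*K[0,0]+K[:2,2]
E
python3 - <<'E'
import cv2
def crop(f,x0,y0,x1,y1,k,o):
    im=cv2.imread(f)[y0:y1,x0:x1]; cv2.imwrite(o,cv2.resize(im,None,fx=k,fy=k,interpolation=cv2.INTER_CUBIC))
crop("pics/top0.png",375,250,475,300,8,"pics/tpole.png")
crop("pics/scene0.png",270,345,340,435,6,"pics/spole.png")
crop("pics/top0.png",155,175,295,275,5,"pics/tdoor.png")
crop("pics/scene0.png",285,65,365,215,4,"pics/sdoor.png")
E
```

```text
(no output)
```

View pics/tpole.png

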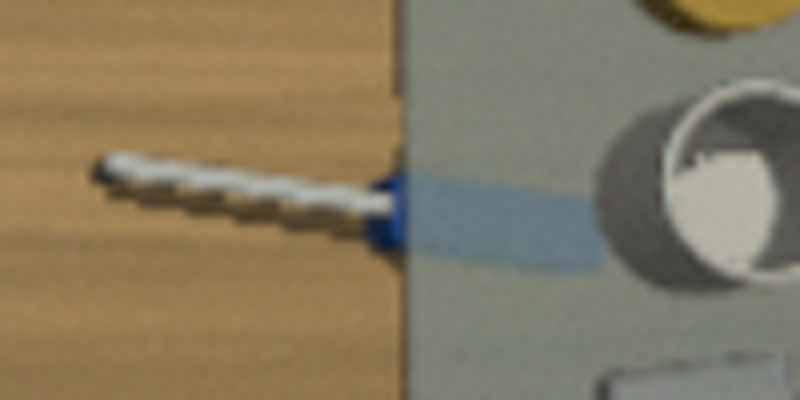

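View pics/spole.png

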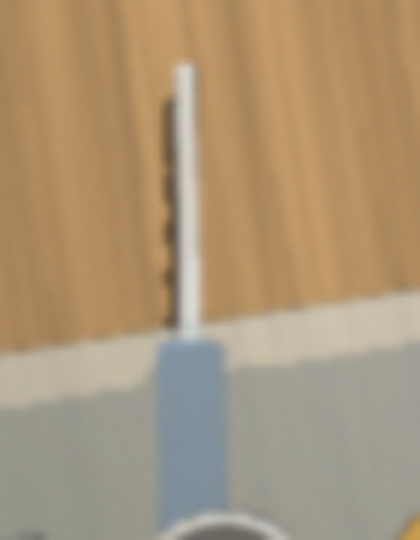

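View pics/tdoor.png

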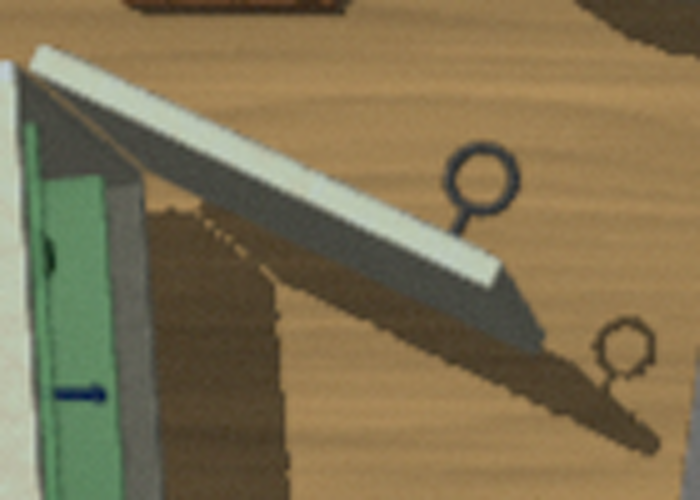

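View pics/sdoor.png

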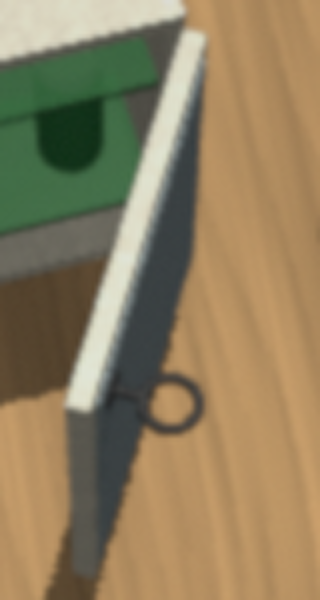

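```bash
python3 - <<'E'
from h import *
np.set_printoptions(precision=4,suppress=True)
print("eye",tri([("top",251.4,210.8),("scene",327.5,165.75)]))
print("eye plane",plane("top",251.4,210.8,.275),plane("scene",327.5,165.75,.275))
print("door top edge t", [plane("top",155+a/5,175+b/5,.314) for a,b in((42,44),(30,67),(501,262),(490,289))])
print("door top edge s", [plane("scene",285+a/4,65+b/4,.314) for a,b in((185,28),(206,38),(68,405),(96,409))])
print("rod end top cam",[plane("top",375+a/8,250+b/8,z) for a,b,z in((104,165,.046),(392,203,.046),(385,215,.048))])
print("rod end scene",[plane("scene",270+a/6,345+b/6,.046) for a,b in((185,65),(190,335))])
print("rodend tri",tri([("top",375+108/8,250+163/8),("scene",270+185/6,345+65/6)]))
print("handle edge scene",[plane("scene",270+a/6,345+b/6,.048) for a,b in((162,342),(225,342),(160,500),(226,500))])
im=viewer.get_image("top").astype(int)
m=(abs(im[:,:,0]-im[:,:,2])<12)&(im.sum(2)<380)&(im.sum(2)>150)
m=m.astype(np.uint8);m[:,:285]=0;m[:,380:]=0;m[:210]=0;m[292:]=0
c=max(cv2.findContours(m,0,2)[0],key=cv2.contourArea)
r=cv2.minAreaRect(c);print(r)
P=np.array([plane("top",*p,.004) for p in cv2.boxPoints(r)]);print(P,P.mean(0),np.linalg.norm(np.diff(P,axis=0),axis=1))
# riser
print("riser edge",[plane("top",*p,.085) for p in ((425,223),(425,329),(484,223),(485,328))])
print("cab front top",[plane("top",*p,.32) for p in ((158,188),(164,297),(113,192),(118,300))])
E
cat > p.py <<'E'
E
rm p.py
```

```text
eye (array([0.6394, 0.1596, 0.2752]), [np.float64(0.0008760402551380191), np.float64(0.0008760402551378522)])
eye plane [0.6385 0.1594 0.275 ] [0.6402 0.1601 0.275 ]
door top edge t [array([0.6995, 0.384 , 0.314 ]), array([0.6872, 0.3896, 0.314 ]), array([0.5867, 0.1438, 0.314 ]), array([0.5726, 0.1491, 0.314 ])]
door top edge s [array([0.6896, 0.3915, 0.314 ]), array([0.701 , 0.3822, 0.314 ]), array([0.5777, 0.1492, 0.314 ]), array([0.5932, 0.144 , 0.314 ])]
rod end top cam [array([ 0.5019, -0.2417,  0.046 ]), array([ 0.4879, -0.3537,  0.046 ]), array([ 0.483 , -0.3504,  0.048 ])]
rod end scene [array([ 0.5055, -0.2433,  0.046 ]), array([ 0.4902, -0.3521,  0.046 ])]
rodend tri (array([ 0.5042, -0.2434,  0.0429]), [np.float64(0.0013073809652089177), np.float64(0.0013073809652089324)])
handle edge scene [array([ 0.4784, -0.353 ,  0.048 ]), array([ 0.504 , -0.3573,  0.048 ]), array([ 0.468 , -0.4136,  0.048 ]), array([ 0.4944, -0.4181,  0.048 ])]
((333.0769348144531, 251.3846435546875), (77.14960479736328, 60.52894592285156), 7.125016689300537)
[[ 0.4844  0.0612  0.004 ]
 [ 0.6796  0.0393  0.004 ]
 [ 0.6501 -0.2094  0.004 ]
 [ 0.4555 -0.1829  0.004 ]] [ 0.5674 -0.0729  0.004 ] [0.1965 0.2504 0.1964]
riser edge [array([ 0.6462, -0.3517,  0.085 ]), array([ 0.3248, -0.3426,  0.085 ]), array([ 0.6477, -0.5344,  0.085 ]), array([ 0.3286, -0.5226,  0.085 ])]
cab front top [array([0.6866, 0.3954, 0.32  ]), array([0.4077, 0.3657, 0.32  ]), array([0.6749, 0.5098, 0.32  ]), array([0.3996, 0.4791, 0.32  ])]
```

```bash
cat >> h.py <<'E'
from scipy.spatial.transform import Rotation as Ro
def Rdown(ang):
    a=np.radians(ang); return np.array([[np.cos(a),np.sin(a),0],[np.sin(a),-np.cos(a),0],[0,0,-1.]])
def st():
    s=status.observe(); R=s["ee_rot"]
    print("t %.2f tcp %s yaw %.2f F %s M %s open %.3f"%(s["clock"],np.round(s["tcp_pos"],4),np.degrees(np.arctan2(R[1,0],R[0,0])),np.round(s["ft_force"],2),np.round(s["moment"],2),s["opening"]),"tilt",np.round(R[:,2],3)); return s
def plan(wps,jaw,p=None,R=None):
    """wps: list of (pos, yaw, rows)"""
    s=st(); p=s["tcp_pos"]; R=s["ee_rot"]
    for tp,ya,n in wps:
        tp=np.array(tp,float); T=Rdown(ya); rv=(Ro.from_matrix(R.T@T)).as_rotvec(); p0=p;R0=R;out=[]
        for i in range(n):
            Ra=R0@Ro.from_rotvec(rv*i/n).as_matrix()
            d=Ra.T@(tp-p0)/n*100; w=np.degrees(rv)/n
            out+=["%.1f,%.1f,%.1f, %.1f,%.1f,%.1f,%g"%(*d,*w,jaw)]
        print("\n".join(out)); print("--")
        p=tp;R=T
E
python3 - <<'E'
from h import *
plan([([.35,.31,.38],20,9),([.46,-.05,.33],-8,8),([.497,-.297,.13],-8,6)],-1)
E
```

```text
t 0.20 tcp [0.1763 0.6254 0.2309] yaw 74.26 F [-0.19  0.3   0.62] M [-0.04  0.01  0.02] open 1.000 tilt [-0.    -0.001 -1.   ]
-2.9,2.8,-1.7, 0.0,0.0,6.0,-1
-2.5,3.1,-1.7, 0.0,0.0,6.0,-1
-2.2,3.3,-1.7, 0.0,0.0,6.0,-1
-1.8,3.6,-1.7, 0.0,0.0,6.0,-1
-1.5,3.7,-1.7, 0.0,0.0,6.0,-1
-1.1,3.9,-1.7, 0.0,0.0,6.0,-1
-0.6,3.9,-1.7, 0.0,0.0,6.0,-1
-0.2,4.0,-1.7, 0.0,0.0,6.0,-1
0.2,4.0,-1.7, 0.0,0.0,6.0,-1
--
-0.2,4.7,0.6, 0.0,0.0,3.5,-1
0.0,4.7,0.6, 0.0,0.0,3.5,-1
0.3,4.7,0.6, 0.0,0.0,3.5,-1
0.6,4.7,0.6, 0.0,0.0,3.5,-1
0.9,4.6,0.6, 0.0,0.0,3.5,-1
1.2,4.6,0.6, 0.0,0.0,3.5,-1
1.5,4.5,0.6, 0.0,0.0,3.5,-1
1.7,4.4,0.6, 0.0,0.0,3.5,-1
--
1.2,4.0,3.3, 0.0,0.0,0.0,-1
1.2,4.0,3.3, 0.0,0.0,0.0,-1
1.2,4.0,3.3, 0.0,0.0,0.0,-1
1.2,4.0,3.3, 0.0,0.0,0.0,-1
1.2,4.0,3.3, 0.0,0.0,0.0,-1
1.2,4.0,3.3, 0.0,0.0,0.0,-1
--
```

Request:
step_arm:
  deltas: [-2.9,2.8,-1.7,0,0,6,-1,-2.5,3.1,-1.7,0,0,6,-1,-2.2,3.3,-1.7,0,0,6,-1,-1.8,3.6,-1.7,0,0,6,-1,-1.5,3.7,-1.7,0,0,6,-1,-1.1,3.9,-1.7,0,0,6,-1,-0.6,3.9,-1.7,0,0,6,-1,-0.2,4,-1.7,0,0,6,-1,0.2,4,-1.7,0,0,6,-1]

```text
clock: 1.32
tcp_pos: [0.3496, 0.2998, 0.3865]
ee_rot: [[0.947, 0.322, -0.001], [0.322, -0.947, -0.004], [-0.003, 0.003, -1.0]]
ft_force: [-0.2, 0.1, -0.3]
opening: 1.002
```

Request:
step_arm:
  deltas: [-0.2,4.7,0.6,0,0,3.5,-1,0,4.7,0.6,0,0,3.5,-1,0.3,4.7,0.6,0,0,3.5,-1,0.6,4.7,0.6,0,0,3.5,-1,0.9,4.6,0.6,0,0,3.5,-1,1.2,4.6,0.6,0,0,3.5,-1,1.5,4.5,0.6,0,0,3.5,-1,1.7,4.4,1,0,0,2,-1]

```text
clock: 2.33
tcp_pos: [0.4521, -0.0759, 0.3367]
ee_rot: [[0.989, -0.15, 0.005], [-0.15, -0.989, -0.002], [0.005, 0.001, -1.0]]
ft_force: [-0.2, -0.1, 0.4]
opening: 0.999
```

Run:
```python
from h import *
plan([([.497,-.295,.13],-8,7)],-1)
```

```text
t 2.33 tcp [ 0.4521 -0.0759  0.3367] yaw -8.64 F [-0.17 -0.08  0.4 ] M [-0.02 -0.04 -0.03] open 0.999 tilt [ 0.005 -0.002 -1.   ]
1.1,3.0,3.0, 0.0,-0.0,-0.1,-1
1.1,3.0,3.0, 0.0,-0.0,-0.1,-1
1.1,3.0,3.0, 0.0,-0.0,-0.1,-1
1.1,3.0,3.0, 0.0,-0.0,-0.1,-1
1.1,3.0,3.0, 0.0,-0.0,-0.1,-1
1.1,3.0,3.0, 0.0,-0.0,-0.1,-1
1.1,3.0,3.0, 0.0,-0.0,-0.1,-1
--
```

Request:
step_arm:
  deltas: [1.1,3,3,0,0,0,-1,1.1,3,3,0,0,0,-1,1.1,3,3,0,0,0,-1,1.1,3,3,0,0,0,-1,1.1,3,3,0,0,0,-1,1,2.5,3,0,0,0,-1,0.5,1.5,1.5,0,0,0,-1,0,0,0,0,0,0,-1]

```text
clock: 3.32
tcp_pos: [0.4945, -0.2846, 0.1361]
ee_rot: [[0.988, -0.156, 0.006], [-0.156, -0.988, -0.002], [0.007, 0.001, -1.0]]
ft_force: [0.5, 0.6, -0.1]
opening: 1.002
```

Run:
```python
from h import *
s=st()
c=cal("wrist")
im=viewer.get_image("wrist"); cv2.imwrite("pics/w1.png",im[:,:,::-1])
u=np.array([.135,.991,0]);h=np.array([.4833,-.3955,.024])
for a,z in((42,16),(100,22),(154.5,22)): print(a,proj("wrist",h+u*a/1000+[0,0,z/1000],c))
```

```text
t 3.33 tcp [ 0.4945 -0.2846  0.1361] yaw -8.95 F [ 0.48  0.56 -0.07] M [-0.03 -0.01 -0.  ] open 1.002 tilt [ 0.006 -0.002 -1.   ]
42 [327.88617081 329.91594829]
100 [326.9788075  262.25370114]
154.5 [325.6394427  182.23236127]
```

View pics/w1.png

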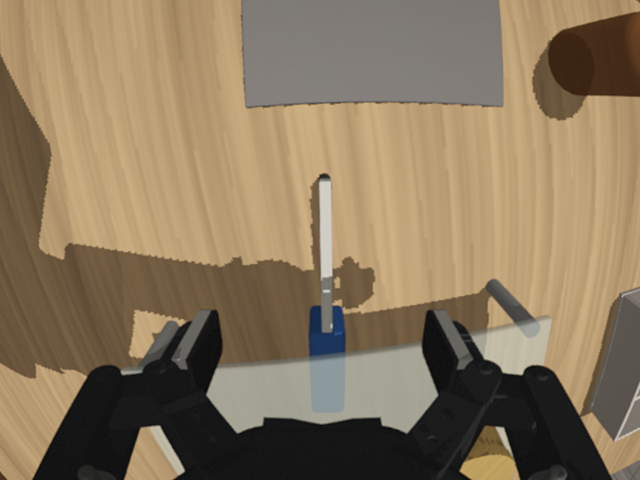

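Request:
step_arm:
  deltas: [0.1,0.2,2,0,0,0,-1,0.1,0.2,2.5,0,0,0,-1,0,0.2,2.5,0,0,0,-1,0,0.2,2.2,0,0,0,-1,0,0,1.3,0,0,0,-1,0,0,0,0,0,0,-1,0,0,0,0,0,0,-1]

```text
clock: 4.25
tcp_pos: [0.5008, -0.2896, 0.0384]
ee_rot: [[0.988, -0.151, 0.016], [-0.151, -0.989, -0.007], [0.017, 0.005, -1.0]]
ft_force: [-1.3, -1.3, 0.7]
opening: 1.001
```

Run:
```python
from h import *
s=st()
```

```text
t 4.25 tcp [ 0.5008 -0.2896  0.0384] yaw -8.68 F [-1.29 -1.32  0.68] M [-0.02  0.   -0.02] open 1.001 tilt [ 0.016 -0.007 -1.   ]
```

Run:
```python
from h import *
plan([([.4975,-.291,.021],-8,2)],-1)
```

```text
t 4.25 tcp [ 0.5008 -0.2896  0.0384] yaw -8.68 F [-1.29 -1.32  0.68] M [-0.02  0.   -0.02] open 1.001 tilt [ 0.016 -0.007 -1.   ]
-0.2,0.1,0.9, 0.1,-0.5,-0.3,-1
-0.2,0.1,0.9, 0.1,-0.5,-0.3,-1
--
```

Request:
step_arm:
  deltas: [-0.2,0.1,0.9,0.1,-0.5,-0.3,-1,-0.1,0,0.9,0.1,-0.4,-0.3,-1,0,0,0,0,0,0,-1]

```text
clock: 4.62
tcp_pos: [0.4984, -0.2906, 0.0205]
ee_rot: [[0.99, -0.14, 0.002], [-0.14, -0.99, -0.002], [0.002, 0.002, -1.0]]
ft_force: [0.1, -0.4, 0.1]
opening: 0.999
```

Run:
```python
from h import *
plan([([.4975,-.291,.021],-8,2)],-1)
```

```text
t 4.62 tcp [ 0.4984 -0.2906  0.0205] yaw -8.03 F [ 0.05 -0.37  0.09] M [-0.    0.04 -0.  ] open 0.999 tilt [ 0.002 -0.002 -1.   ]
-0.0,0.0,-0.0, 0.0,-0.1,-0.0,-1
-0.0,0.0,-0.0, 0.0,-0.1,-0.0,-1
--
```

Request:
step_arm:
  deltas: [0,0,0,0,0,0,0,0,0,0,0,0,0,0.6,0,0,0,0,0,0,1,0,0,0,0,0,0,1,0,0,0,0,0,0,1,0,0,0,0,0,0,1]
  squeeze: 80

```text
clock: 5.38
tcp_pos: [0.4985, -0.2908, 0.0208]
ee_rot: [[0.99, -0.14, 0.002], [-0.14, -0.99, -0.002], [0.002, 0.002, -1.0]]
ft_force: [-0.9, -0.5, -0.3]
opening: 0.076
```

Run:
```python
from h import *
plan([([.4975+.135*.12,-.2906+.991*.12,.021],-8,8)],1)
```

```text
t 5.38 tcp [ 0.4985 -0.2908  0.0208] yaw -8.04 F [-0.88 -0.52 -0.26] M [-0.09  0.08 -0.04] open 0.076 tilt [ 0.002 -0.002 -1.   ]
-0.0,-1.5,-0.0, 0.0,-0.0,-0.0,1
-0.0,-1.5,-0.0, 0.0,-0.0,-0.0,1
-0.0,-1.5,-0.0, 0.0,-0.0,-0.0,1
-0.0,-1.5,-0.0, 0.0,-0.0,-0.0,1
-0.0,-1.5,-0.0, 0.0,-0.0,-0.0,1
-0.0,-1.5,-0.0, 0.0,-0.0,-0.0,1
-0.0,-1.5,-0.0, 0.0,-0.0,-0.0,1
-0.0,-1.5,-0.0, 0.0,-0.0,-0.0,1
--
```

Request:
step_arm:
  deltas: [0,-0.8,-0.1,0,0,0,1,0,-1.5,0,0,0,0,1,0,-1.5,0,0,0,0,1,0,-1.5,0,0,0,0,1,0,-1.5,0,0,0,0,1,0,-1.5,0,0,0,0,1,0,-1,0,0,0,0,1,0,0,0,0,0,0,1]

```text
clock: 6.38
tcp_pos: [0.5122, -0.1906, 0.0216]
ee_rot: [[0.99, -0.138, 0.001], [-0.138, -0.99, -0.002], [0.002, 0.001, -1.0]]
ft_force: [0.0, 0.3, -0.5]
opening: 0.075
```

Run:
```python
from h import *
s=st()
c=cal("wrist")
im=viewer.get_image("wrist"); cv2.imwrite("pics/w2.png",im[:,:,::-1])
im=viewer.get_image("scene"); cv2.imwrite("pics/s2.png",im[220:460,180:440,::-1].repeat(2,0).repeat(2,1))
```

```text
t 6.38 tcp [ 0.5122 -0.1906  0.0216] yaw -7.96 F [ 0.02  0.25 -0.51] M [ 0.15 -0.    0.02] open 0.075 tilt [ 0.001 -0.002 -1.   ]
```

View pics/w2.png

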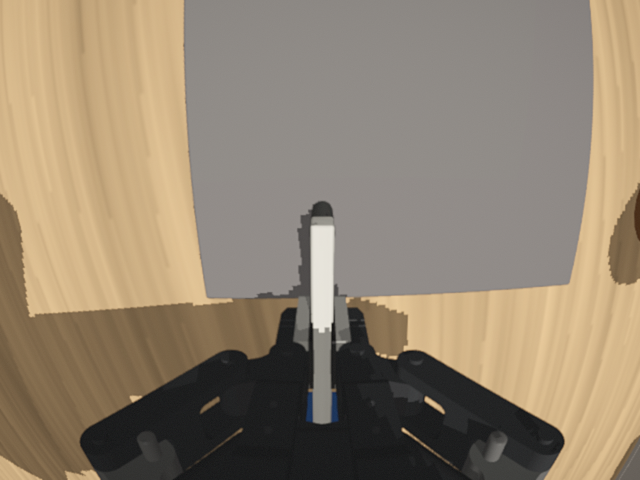

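View pics/s2.png

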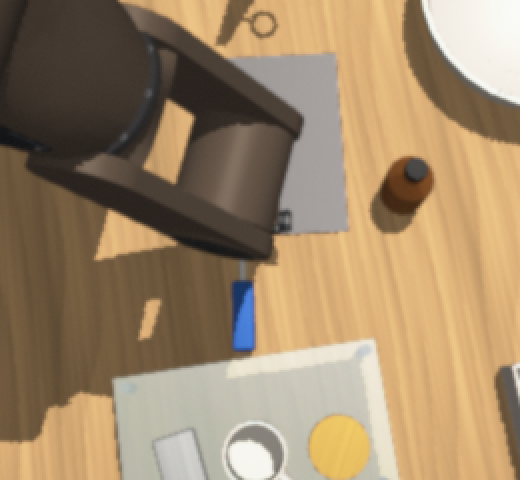

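Run:
```python
from h import *
plan([([.5122,-.1906,.045],-8,3),([.574,-.026,.045],-8,7)],1)
```

```text
t 6.47 tcp [ 0.5123 -0.1914  0.0216] yaw -8.00 F [ 0.4  -0.28 -1.42] M [ 0.17 -0.   -0.02] open 0.079 tilt [ 0.002 -0.002 -1.   ]
-0.0,-0.0,-0.8, 0.0,-0.0,-0.0,1
-0.0,-0.0,-0.8, 0.0,-0.0,-0.0,1
-0.0,-0.0,-0.8, 0.0,-0.0,-0.0,1
--
0.5,-2.5,0.0, 0.0,0.0,0.0,1
0.5,-2.5,0.0, 0.0,0.0,0.0,1
0.5,-2.5,0.0, 0.0,0.0,0.0,1
0.5,-2.5,0.0, 0.0,0.0,0.0,1
0.5,-2.5,0.0, 0.0,0.0,0.0,1
0.5,-2.5,0.0, 0.0,0.0,0.0,1
0.5,-2.5,0.0, 0.0,0.0,0.0,1
--
```

Request:
step_arm:
  deltas: [0,0,0,0,0,0,1,0,0,-0.7,0,0,0,1,0,0,-0.8,0,0,0,1,0,0,-0.6,0,0,0,1,0,0,0,0,0,0,1]
  squeeze: 110

```text
clock: 7.1
tcp_pos: [0.5124, -0.193, 0.0446]
ee_rot: [[0.99, -0.141, 0.003], [-0.141, -0.99, -0.002], [0.003, 0.002, -1.0]]
ft_force: [-0.6, 0.9, -1.7]
opening: 0.069
```

Run:
```python
from h import *
s=st()
im=viewer.get_image("wrist"); cv2.imwrite("pics/w3.png",im[:,:,::-1])
```

```text
t 7.10 tcp [ 0.5124 -0.193   0.0446] yaw -8.11 F [-0.63  0.87 -1.69] M [ 0.13 -0.05  0.  ] open 0.069 tilt [ 0.003 -0.002 -1.   ]
```

View pics/w3.png

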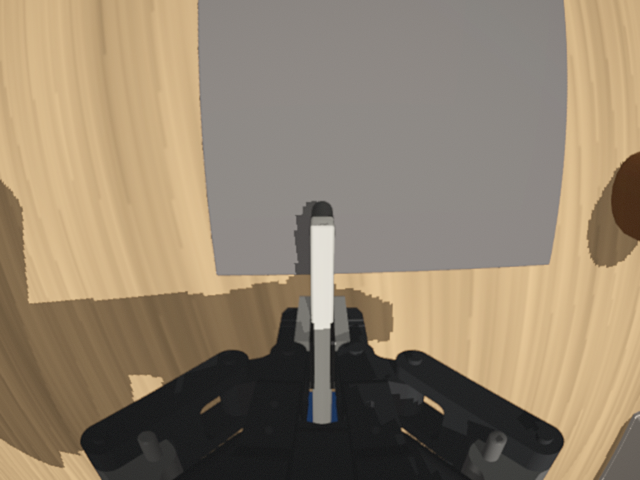

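The rod sits at the same wrist pixels as before the lift (end at 322,205), so there was no slip. Next I carry it over the mat.

Request:
step_arm:
  deltas: [0.3,-1.5,0,0,0,0,1,0.5,-2.3,0,0,0,0,1,0.5,-2.5,0,0,0,0,1,0.5,-2.5,0,0,0,0,1,0.5,-2.5,0,0,0,0,1,0.5,-2.3,0,0,0,0,1,0.5,-2,0,0,0,0,1,0.3,-0.8,0,0,0,0,1,0,0,0,0,0,0,1]

```text
clock: 8.28
tcp_pos: [0.5724, -0.0248, 0.0422]
ee_rot: [[0.99, -0.14, -0.0], [-0.14, -0.99, -0.001], [0.0, 0.001, -1.0]]
ft_force: [-0.5, -0.0, -2.2]
opening: 0.068
```

Run:
```python
from h import *
plan([([.574,-.026,.0255],-8,3)],1)
```

```text
t 8.28 tcp [ 0.5724 -0.0248  0.0422] yaw -8.04 F [-0.55 -0.04 -2.16] M [ 0.09  0.02 -0.01] open 0.068 tilt [-0.    -0.001 -1.   ]
0.1,0.0,0.6, 0.0,-0.0,-0.0,1
0.1,0.0,0.6, 0.0,-0.0,-0.0,1
0.1,0.0,0.6, 0.0,-0.0,-0.0,1
--
```

Request:
step_arm:
  deltas: [0,0,0.7,0,0,0,1,0,0,0.5,0,0,0,1,0,0,0.3,0,0,0,1,0,0,0,0,0,0,1]

```text
clock: 8.78
tcp_pos: [0.5713, -0.0264, 0.0257]
ee_rot: [[0.99, -0.142, -0.002], [-0.142, -0.99, -0.001], [-0.001, 0.001, -1.0]]
ft_force: [0.1, 0.4, -1.0]
opening: 0.066
```

Run:
```python
from h import *
s=st()
```

```text
t 8.78 tcp [ 0.5713 -0.0264  0.0257] yaw -8.15 F [ 0.06  0.42 -1.02] M [ 0.08 -0.   -0.  ] open 0.066 tilt [-0.002 -0.001 -1.   ]
```

Request:
step_arm:
  deltas: [0,0,0.1,0,0,0,1,0,0,0,0,0,0,1,0,0,0,0,0,0,0.7,0,0,0,0,0,0,0.3,0,0,0,0,0,0,-0.4,0,0,0,0,0,0,-0.4,0,0,0,0,0,0,-0.4]
  squeeze: 40

```text
clock: 9.65
tcp_pos: [0.5718, -0.0267, 0.0252]
ee_rot: [[0.99, -0.142, -0.0], [-0.142, -0.99, -0.001], [-0.0, 0.002, -1.0]]
ft_force: [-0.2, 0.1, -0.4]
opening: 0.699
```

Run:
```python
from h import *
s=st()
im=viewer.get_image("wrist"); cv2.imwrite("pics/w4.png",im[:,:,::-1])
plan([([.571,-.027,.1],-8,4)],-.4)
```

```text
t 9.65 tcp [ 0.5718 -0.0267  0.0252] yaw -8.16 F [-0.16  0.09 -0.38] M [-0.01 -0.03 -0.04] open 0.699 tilt [-0.    -0.001 -1.   ]
t 9.70 tcp [ 0.5718 -0.0267  0.0252] yaw -8.16 F [ 0.38 -0.02  0.35] M [0.03 0.   0.01] open 0.699 tilt [-0.    -0.001 -1.   ]
-0.0,0.0,-1.9, 0.0,0.0,-0.0,-0.4
-0.0,0.0,-1.9, 0.0,0.0,-0.0,-0.4
-0.0,0.0,-1.9, 0.0,0.0,-0.0,-0.4
-0.0,0.0,-1.9, 0.0,0.0,-0.0,-0.4
--
```

View pics/w4.png

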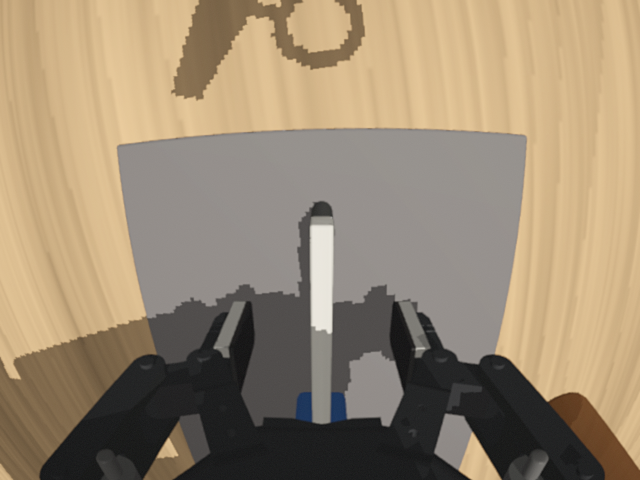

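Run:
```python
from h import *
plan([([.571,-.027,.075],-8.1,3),([.5569,-.1314,.08],-8.1,5),([.5569,-.1314,.012],-8.1,4)],-.4)
```

```text
t 9.70 tcp [ 0.5718 -0.0267  0.0252] yaw -8.16 F [ 0.38 -0.02  0.35] M [0.03 0.   0.01] open 0.699 tilt [-0.    -0.001 -1.   ]
-0.0,0.0,-1.7, 0.0,0.0,-0.0,-0.4
-0.0,0.0,-1.7, 0.0,0.0,-0.0,-0.4
-0.0,0.0,-1.7, 0.0,0.0,-0.0,-0.4
--
0.0,2.1,-0.1, 0.0,0.0,0.0,-0.4
0.0,2.1,-0.1, 0.0,0.0,0.0,-0.4
0.0,2.1,-0.1, 0.0,0.0,0.0,-0.4
0.0,2.1,-0.1, 0.0,0.0,0.0,-0.4
0.0,2.1,-0.1, 0.0,0.0,0.0,-0.4
--
0.0,0.0,1.7, 0.0,0.0,0.0,-0.4
0.0,0.0,1.7, 0.0,0.0,0.0,-0.4
0.0,0.0,1.7, 0.0,0.0,0.0,-0.4
0.0,0.0,1.7, 0.0,0.0,0.0,-0.4
--
```

Request:
step_arm:
  deltas: [0,0,-1,0,0,0,-0.4,0,0,-2,0,0,0,-0.4,0,0,-2,0,0,0,-0.4,0,2,-0.5,0,0,0,-0.4,0,2.5,0,0,0,0,-0.4,0,2.5,0,0,0,0,-0.4,0,2,0,0,0,0,-0.4,0,1.3,0,0,0,0,-0.4,0,0,0,0,0,0,-0.4]

```text
clock: 10.82
tcp_pos: [0.5555, -0.1357, 0.084]
ee_rot: [[0.99, -0.142, -0.0], [-0.142, -0.99, -0.002], [0.0, 0.002, -1.0]]
ft_force: [-0.7, 1.2, 0.3]
opening: 0.696
```

Run:
```python
from h import *
s=st(); c=cal("wrist")
im=viewer.get_image("wrist"); cv2.imwrite("pics/w5.png",im[:,:,::-1])
u=np.array([.141,.99,0]);h=np.array([.5569,-.1314,.028])
for a,b,z in((42.5,14,24),(42.5,-14,24),(-42.5,14,24),(154.5,0,22)): print(a,proj("wrist",h+u*a/1000+np.array([.99,-.141,0])*b/1000+[0,0,z/1000],c))
plan([([.5569,-.1314,.012],-8.1,4)],-.4)
```

```text
t 10.82 tcp [ 0.5555 -0.1357  0.084 ] yaw -8.17 F [-0.69  1.15  0.26] M [-0.    0.04 -0.03] open 0.696 tilt [-0.    -0.002 -1.   ]
42.5 [352.65439594 195.76847941]
42.5 [294.1496631  195.74651919]
-42.5 [347.89170711 344.55180119]
154.5 [323.44278626 -32.22471735]
t 10.88 tcp [ 0.5556 -0.1352  0.084 ] yaw -8.15 F [-0.09 -0.83  0.19] M [-0.07  0.01  0.02] open 0.698 tilt [-0.    -0.002 -1.   ]
0.0,-0.1,1.8, 0.0,-0.0,-0.0,-0.4
0.0,-0.1,1.8, 0.0,-0.0,-0.0,-0.4
0.0,-0.1,1.8, 0.0,-0.0,-0.0,-0.4
0.0,-0.1,1.8, 0.0,-0.0,-0.0,-0.4
--
```

View pics/w5.png

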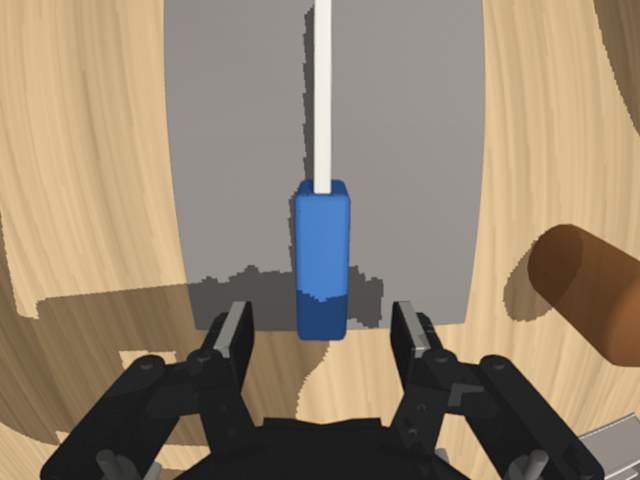

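Request:
step_arm:
  deltas: [0,-0.2,1.5,0,0,0,-0.4,0.1,-0.1,2,0,0,0,-0.4,0,0,1.8,0,0,0,-0.4,0,0,1.2,0,0,0,-0.4,0,0,0.5,0,0,0,-0.4,0,0,0,0,0,0,-0.4]

```text
clock: 11.62
tcp_pos: [0.5566, -0.1285, 0.0085]
ee_rot: [[0.99, -0.138, -0.002], [-0.138, -0.99, -0.001], [-0.002, 0.001, -1.0]]
ft_force: [-0.9, 0.3, 0.6]
opening: 0.699
```

Run:
```python
from h import *
plan([([.5571,-.1305,.012],-8.1,1)],-.4)
```

```text
t 11.62 tcp [ 0.5566 -0.1285  0.0085] yaw -7.93 F [-0.92  0.26  0.61] M [-0.02  0.01 -0.04] open 0.699 tilt [-0.002 -0.001 -1.   ]
0.1,0.2,-0.3, 0.1,0.1,0.2,-0.4
--
```

Request:
step_arm:
  deltas: [0.1,0.2,-0.4,0.1,0.1,0.1,-0.4,0,0,-0.1,0,0,0,0,0,0,0,0,0,0,0.4,0,0,0,0,0,0,1,0,0,0,0,0,0,1,0,0,0,0,0,0,1]
  squeeze: 90

```text
clock: 12.38
tcp_pos: [0.5584, -0.1313, 0.0158]
ee_rot: [[0.99, -0.14, 0.003], [-0.14, -0.99, -0.0], [0.003, -0.0, -1.0]]
ft_force: [0.3, 0.2, -0.6]
opening: 0.318
```

Run:
```python
from h import *
s=st()
im=viewer.get_image("wrist"); cv2.imwrite("pics/w6.png",im[:,:,::-1])
```

```text
t 12.38 tcp [ 0.5584 -0.1313  0.0158] yaw -8.05 F [ 0.34  0.2  -0.58] M [ 0.02  0.   -0.02] open 0.318 tilt [ 0.003 -0.    -1.   ]
```

View pics/w6.png

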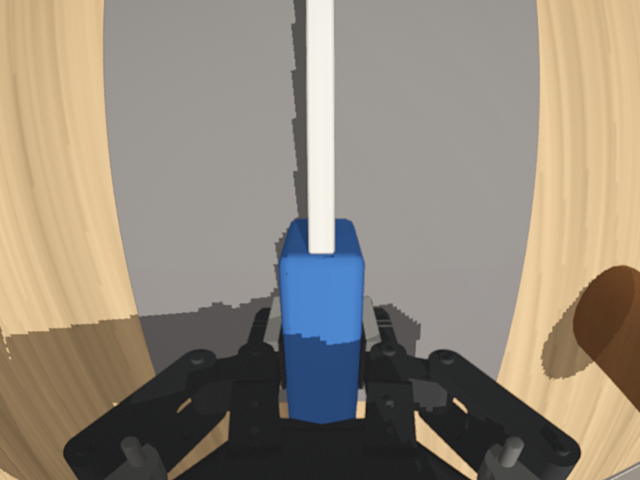

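Run:
```python
from h import *
print("bottle",plane("top",369,190,.16),plane("top",364,203,.03), plane("scene",389,306,.16))
plan([([.558,-.131,.25],-8.1,8),([.639,-.06,.312],0,6)],1)
```

```text
bottle [ 0.72902866 -0.17017002  0.16      ] [ 0.72049646 -0.17083332  0.03      ] [ 0.73360358 -0.17576659  0.16      ]
t 12.43 tcp [ 0.5584 -0.1312  0.0157] yaw -8.05 F [ 0.98 -0.71 -1.78] M [-0.04 -0.    0.02] open 0.321 tilt [ 0.003 -0.    -1.   ]
0.0,-0.0,-2.9, -0.0,-0.0,0.0,1
0.0,-0.0,-2.9, -0.0,-0.0,0.0,1
0.0,-0.0,-2.9, -0.0,-0.0,0.0,1
0.0,-0.0,-2.9, -0.0,-0.0,0.0,1
-0.0,-0.0,-2.9, -0.0,-0.0,0.0,1
-0.0,-0.0,-2.9, -0.0,-0.0,0.0,1
-0.0,-0.0,-2.9, -0.0,-0.0,0.0,1
-0.0,-0.0,-2.9, -0.0,-0.0,0.0,1
--
1.2,-1.4,-1.0, 0.0,0.0,-1.4,1
1.2,-1.3,-1.0, 0.0,0.0,-1.4,1
1.2,-1.3,-1.0, 0.0,0.0,-1.4,1
1.3,-1.3,-1.0, 0.0,0.0,-1.4,1
1.3,-1.2,-1.0, 0.0,0.0,-1.4,1
1.3,-1.2,-1.0, 0.0,0.0,-1.4,1
--
```

Request:
step_arm:
  deltas: [0,0,-1,0,0,0,1,0,0,-2,0,0,0,1,0,0,-3,0,0,0,1,0,0,-3.5,0,0,0,1,0,0,-3.5,0,0,0,1,0,0,-3.5,0,0,0,1,0,0,-3.5,0,0,0,1,0,0,-3,0,0,0,1]

```text
clock: 13.42
tcp_pos: [0.5557, -0.1305, 0.255]
ee_rot: [[0.99, -0.14, -0.0], [-0.14, -0.99, 0.0], [-0.0, -0.0, -1.0]]
ft_force: [-0.6, 0.8, -1.5]
opening: 0.319
```

Request:
step_arm:
  deltas: [1,-1.2,-1,0,0,-1,1,1.2,-1.3,-1,0,0,-1.5,1,1.2,-1.3,-1,0,0,-1.5,1,1.3,-1.3,-1,0,0,-1.5,1,1.3,-1.2,-1,0,0,-1.5,1,1,-0.5,-0.5,0,0,-1,1,0,0,0,0,0,0,1]

```text
clock: 14.3
tcp_pos: [0.635, -0.0629, 0.3121]
ee_rot: [[1.0, 0.008, 0.0], [0.008, -1.0, 0.001], [0.0, -0.001, -1.0]]
ft_force: [-1.2, 0.2, -2.1]
opening: 0.32
```

Run:
```python
from h import *
plan([([.639,-.06,.312],0,1)],1)
for n in ("scene","top","wrist"):
    im=viewer.get_image(n); cv2.imwrite(f"pics/{n}7.png",im[:,:,::-1])
def crop(f,x0,y0,x1,y1,k,o):
    im=cv2.imread(f)[y0:y1,x0:x1]; cv2.imwrite(o,cv2.resize(im,None,fx=k,fy=k,interpolation=cv2.INTER_CUBIC))
crop("pics/top7.png",210,170,370,290,5,"pics/t7.png")
crop("pics/scene7.png",270,90,400,290,3,"pics/s7.png")
s=status.observe();R=s["ee_rot"];t=s["tcp_pos"]
# predicted tip
X=t+R@np.array([0,-.150,.0058])
print(X,proj("top",X),proj("scene",X),proj("wrist",X))
```

```text
t 14.30 tcp [ 0.635  -0.0629  0.3121] yaw 0.45 F [-1.21  0.17 -2.09] M [-0.04 -0.01 -0.02] open 0.320 tilt [ 0.     0.001 -1.   ]
0.4,-0.3,0.0, -0.0,-0.0,0.4,1
--
[0.63296562 0.08642873 0.30624817] [278.08145881 210.57875624] [330.28805372 188.52691231] [321.97071954 -38.22009601]
```

View pics/t7.png

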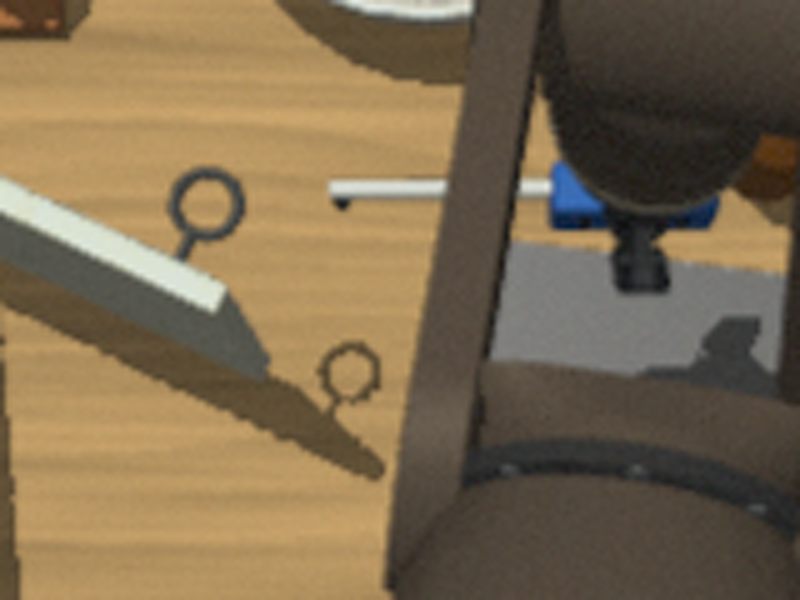

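View pics/s7.png

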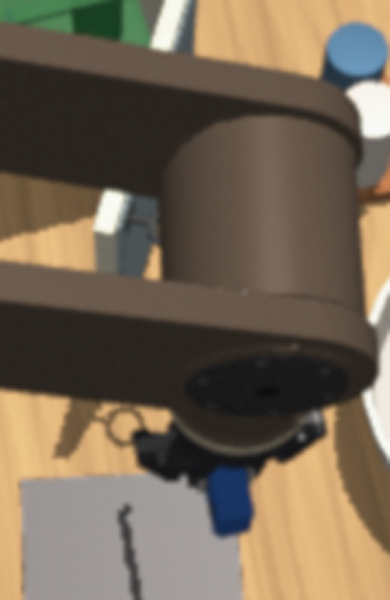

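View pics/wrist7.png

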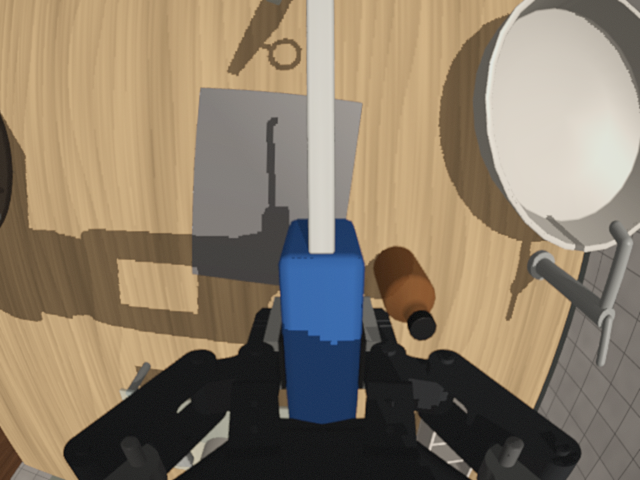

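Request:
step_arm:
  deltas: [0.1,-1,0,0,0,0.2,1,0.1,-1.5,0,0,0,0.2,1,0.1,-1.5,0,0,0,0,1,0,-1.5,0,0,0,0,1,0,-1.2,0,0,0,0,1,0,-0.4,0,0,0,0,1,0,0,0,0,0,0,1]

```text
clock: 15.32
tcp_pos: [0.6361, 0.0129, 0.3117]
ee_rot: [[1.0, -0.001, -0.002], [-0.001, -1.0, 0.001], [-0.002, -0.001, -1.0]]
ft_force: [1.1, -0.5, -1.5]
opening: 0.315
```

Run:
```python
from h import *
plan([([.639,.0103,.312],0,1)],1)
for n in ("scene","top"):
    im=viewer.get_image(n); cv2.imwrite(f"pics/{n}8.png",im[:,:,::-1])
def crop(f,x0,y0,x1,y1,k,o):
    im=cv2.imread(f)[y0:y1,x0:x1]; cv2.imwrite(o,cv2.resize(im,None,fx=k,fy=k,interpolation=cv2.INTER_CUBIC))
crop("pics/top8.png",210,170,310,250,8,"pics/t8.png")
crop("pics/scene8.png",270,90,400,290,3,"pics/s8.png")
s=status.observe();R=s["ee_rot"];t=s["tcp_pos"]
X=t+R@np.array([0,-.149,.0058])
print(X,proj("top",X),proj("scene",X))
```

```text
t 15.32 tcp [0.6361 0.0129 0.3117] yaw -0.08 F [ 1.12 -0.53 -1.46] M [-0.02 -0.04  0.05] open 0.315 tilt [-0.002  0.001 -1.   ]
0.3,0.3,-0.0, -0.1,0.1,-0.1,1
--
[0.63637863 0.16135614 0.30604439] [249.22183874 209.0565877 ] [326.08690319 159.40344572]
```

View pics/t8.png

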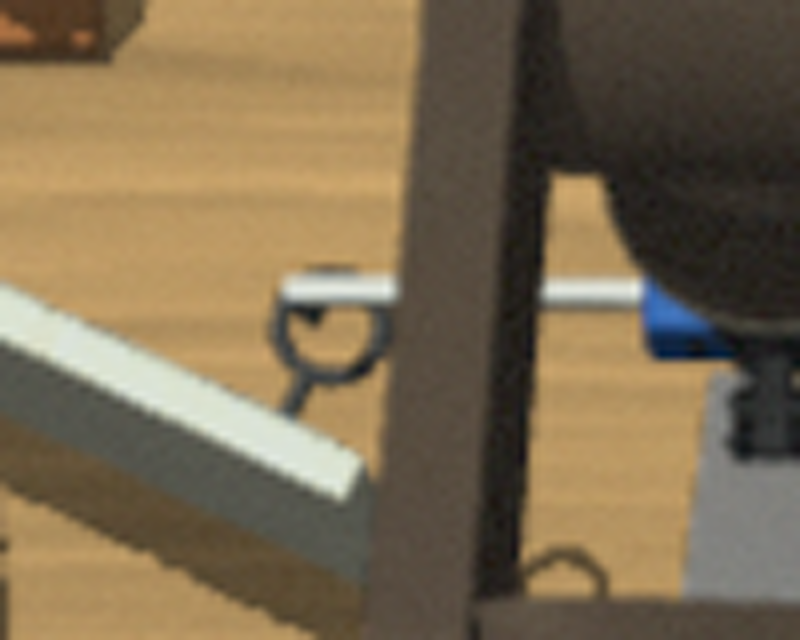

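View pics/s8.png

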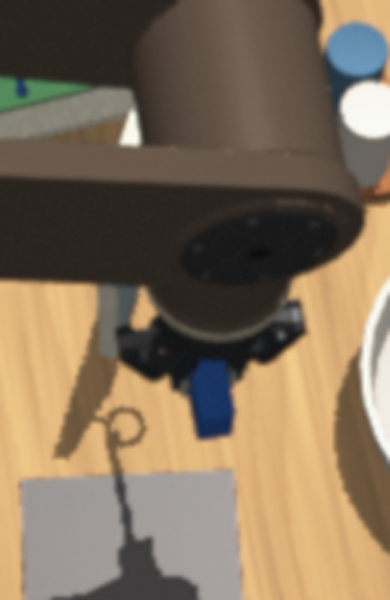

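Request:
step_arm:
  deltas: [0.4,0.2,0,-0.1,0.1,0,1,0,0,0,0,0,0,1,0,0,0,0,0,0,1]

```text
clock: 15.8
tcp_pos: [0.6405, 0.009, 0.3116]
ee_rot: [[1.0, -0.003, 0.0], [-0.003, -1.0, -0.001], [0.0, 0.001, -1.0]]
ft_force: [-0.3, 1.7, -1.6]
opening: 0.317
```

Run:
```python
from h import *
plan([([.640,.0105,.265],0,5)],1)
im=viewer.get_image("top"); cv2.imwrite("pics/t9.png",cv2.resize(im[170:250,210:310,::-1],None,fx=8,fy=8,interpolation=2))
s=status.observe();R=s["ee_rot"];t=s["tcp_pos"]
X=t+R@np.array([0,-.149,.0058]); print(X,proj("top",X), "want",proj("top",[.6390,.1595,X[2]]))
```

```text
t 15.80 tcp [0.6405 0.009  0.3116] yaw -0.20 F [-0.31  1.69 -1.64] M [-0.03  0.02  0.02] open 0.317 tilt [ 0.    -0.001 -1.   ]
-0.0,-0.0,0.9, 0.0,-0.0,-0.0,1
-0.0,-0.0,0.9, 0.0,-0.0,-0.0,1
-0.0,-0.0,0.9, 0.0,-0.0,-0.0,1
-0.0,-0.0,0.9, 0.0,-0.0,-0.0,1
-0.0,-0.0,0.9, 0.0,-0.0,-0.0,1
--
[0.64096605 0.15806109 0.30565853] [250.55534776 207.37208762] want [249.98147188 208.10751963]
```

View pics/t9.png

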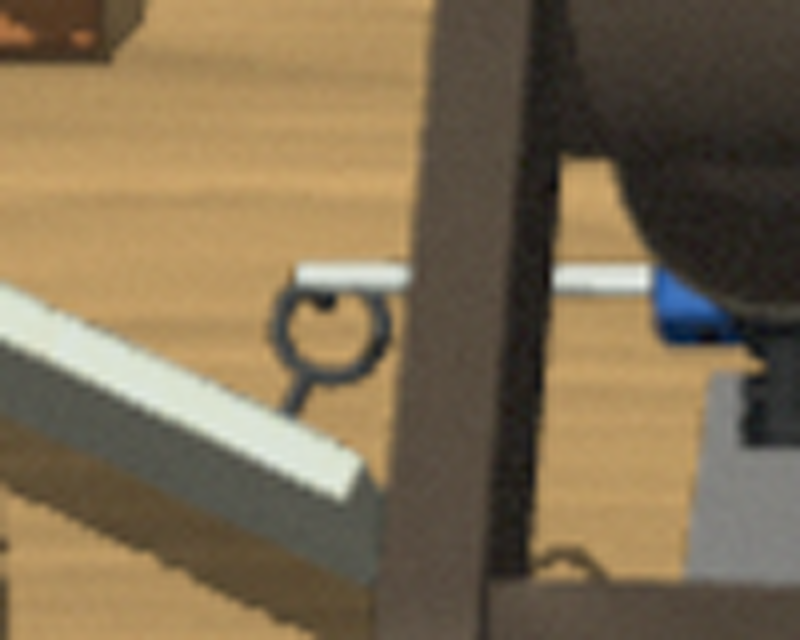

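Request:
step_arm:
  deltas: [-0.1,-0.1,0.7,0,0,0,1,0,0,1,0,0,0,1,0,0,1,0,0,0,1,0,0,1,0,0,0,1,0,0,0.7,0,0,0,1,0,0,0,0,0,0,1]

```text
clock: 16.6
tcp_pos: [0.6387, 0.0101, 0.2633]
ee_rot: [[1.0, -0.003, -0.001], [-0.003, -1.0, -0.001], [-0.001, 0.001, -1.0]]
ft_force: [0.3, 0.6, -0.6]
opening: 0.317
```

Run:
```python
from h import *
s=st()
im=viewer.get_image("top"); cv2.imwrite("pics/t10.png",cv2.resize(im[170:250,210:310,::-1],None,fx=8,fy=8,interpolation=2))
R=s["ee_rot"];t=s["tcp_pos"]
X=t+R@np.array([0,-.149,.0058]); print(X,proj("top",X), "want",proj("top",[.6390,.1595,X[2]]))
```

```text
t 16.60 tcp [0.6387 0.0101 0.2633] yaw -0.19 F [ 0.27  0.58 -0.65] M [-0.04  0.   -0.02] open 0.317 tilt [-0.001 -0.001 -1.   ]
[0.63920973 0.15913468 0.25740611] [252.26740485 211.95202494] want [252.12991008 212.02697528]
```

View pics/t10.png

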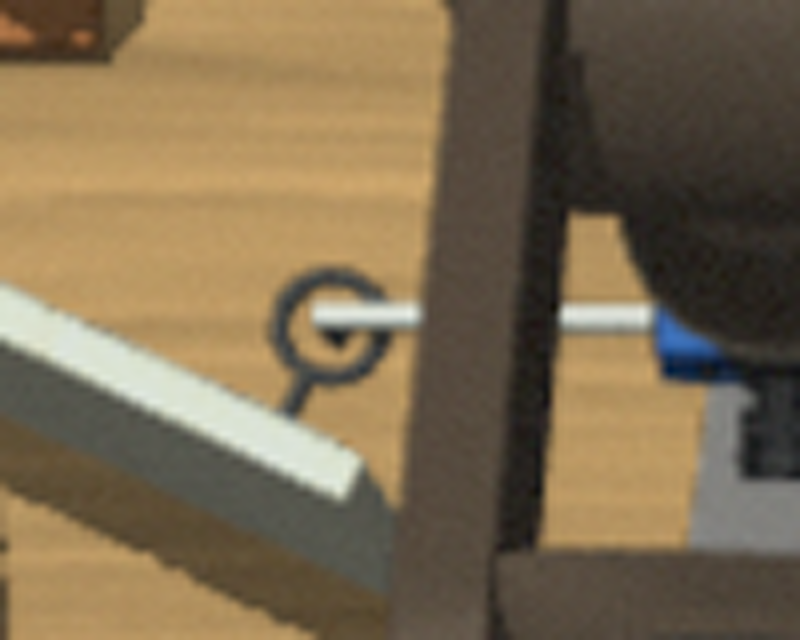

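```bash
cat >> h.py <<'E'
H=np.array([.6886,.3961]); RR=.2416
def arc(steps, z=.264):
    """steps: arc lengths in cm per row"""
    s=st(); R=s["ee_rot"]; t=s["tcp_pos"]
    pin=(t+R@np.array([0,-.149,.0058]))
    v=pin[:2]-H; a=np.arctan2(v[1],v[0]); print("pin",pin.round(4),"ang %.1f r %.4f"%(np.degrees(a)%360,np.linalg.norm(v)))
    p=pin[:2]; tz=t[2]; yaw=np.degrees(np.arctan2(R[1,0],R[0,0]))
    print("rot fix (tool rotvec deg)",np.degrees(Ro.from_matrix(R.T@Rdown(0)).as_rotvec()).round(2))
    for k,l in enumerate(steps):
        a-=l/100/RR; q=H+RR*np.array([np.cos(a),np.sin(a)])
        d=(q-p)*100; dz=(tz-z)*100/len(steps)
        print("%.2f,%.2f,%.2f  ang %.1f"%(d[0],-d[1],dz,np.degrees(a)%360)); p=q
E
python3 - <<'E'
from h import *
arc([.3,.5]+[.7]*8)
E
```

```text
t 16.65 tcp [0.6389 0.0102 0.2637] yaw -0.19 F [-0.74 -0.42 -1.4 ] M [-0.02  0.01 -0.04] open 0.317 tilt [-0.001 -0.001 -1.   ]
pin [0.6394 0.1591 0.2578] ang 258.3 r 0.2420
rot fix (tool rotvec deg) [ 0.05  0.05 -0.19]
-0.29,-0.10,-0.00  ang 257.6
-0.49,-0.11,-0.00  ang 256.4
-0.68,-0.17,-0.00  ang 254.7
-0.67,-0.19,-0.00  ang 253.1
-0.67,-0.21,-0.00  ang 251.4
-0.66,-0.23,-0.00  ang 249.7
-0.65,-0.25,-0.00  ang 248.1
-0.65,-0.27,-0.00  ang 246.4
-0.64,-0.29,-0.00  ang 244.8
-0.63,-0.31,-0.00  ang 243.1
```

Request:
step_arm:
  deltas: [-0.3,-0.1,0,0,0,-0.2,1,-0.5,-0.1,0,0,0,0,1,-0.7,-0.2,0,0,0,0,1,-0.7,-0.2,0,0,0,0,1,-0.7,-0.2,0,0,0,0,1,-0.7,-0.2,0,0,0,0,1,-0.6,-0.3,0,0,0,0,1,-0.6,-0.3,0,0,0,0,1]

```text
clock: 17.65
tcp_pos: [0.5881, 0.0272, 0.2651]
ee_rot: [[1.0, 0.0, 0.001], [0.0, -1.0, -0.001], [0.001, 0.001, -1.0]]
ft_force: [0.3, -0.9, -0.4]
opening: 0.316
```

Run:
```python
from h import *
im=viewer.get_image("top"); cv2.imwrite("pics/t11.png",cv2.resize(im[170:270,190:310,::-1],None,fx=6,fy=6,interpolation=2))
arc([.7]*10)
```

```text
t 17.70 tcp [0.5873 0.0275 0.2651] yaw 0.02 F [-0.84 -0.11 -1.23] M [0.01 0.05 0.01] open 0.318 tilt [ 0.001 -0.001 -1.   ]
pin [0.5873 0.1765 0.2592] ang 245.2 r 0.2419
rot fix (tool rotvec deg) [ 0.04 -0.04  0.02]
-0.62,-0.33,0.01  ang 243.6
-0.62,-0.32,0.01  ang 241.9
-0.61,-0.34,0.01  ang 240.2
-0.60,-0.36,0.01  ang 238.6
-0.59,-0.37,0.01  ang 236.9
-0.58,-0.39,0.01  ang 235.3
-0.57,-0.41,0.01  ang 233.6
-0.56,-0.42,0.01  ang 231.9
-0.54,-0.44,0.01  ang 230.3
-0.53,-0.45,0.01  ang 228.6
```

View pics/t11.png

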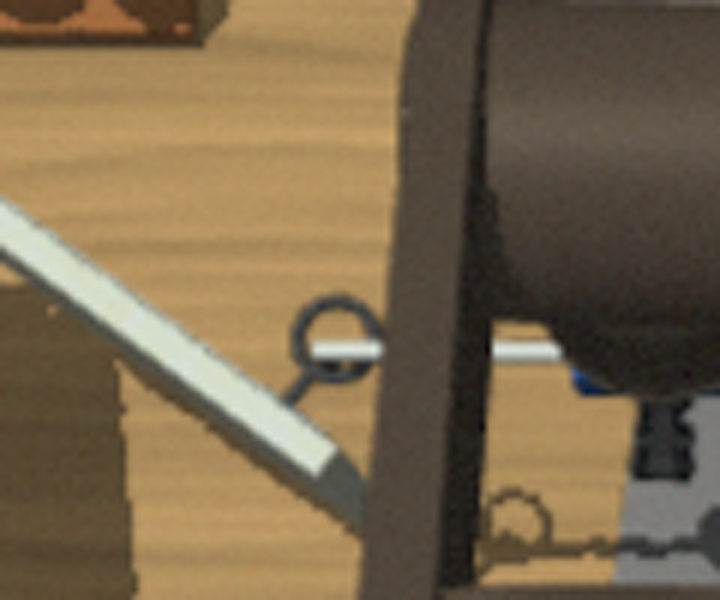

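Request:
step_arm:
  deltas: [-0.6,-0.3,0,0,0,0,1,-0.6,-0.3,0,0,0,0,1,-0.6,-0.3,0,0,0,0,1,-0.6,-0.4,0,0,0,0,1,-0.6,-0.4,0,0,0,0,1,-0.6,-0.4,0,0,0,0,1,-0.6,-0.4,0,0,0,0,1,-0.5,-0.4,0,0,0,0,1]

```text
clock: 18.7
tcp_pos: [0.5373, 0.0585, 0.265]
ee_rot: [[1.0, 0.0, 0.001], [0.0, -1.0, -0.001], [0.001, 0.001, -1.0]]
ft_force: [0.3, -0.3, -0.2]
opening: 0.313
```

Run:
```python
from h import *
arc([.6]*10)
```

```text
t 18.70 tcp [0.5373 0.0585 0.265 ] yaw 0.01 F [ 0.31 -0.29 -0.16] M [-0.11 -0.08 -0.06] open 0.313 tilt [ 0.001 -0.001 -1.   ]
pin [0.5373 0.2075 0.2591] ang 231.3 r 0.2418
rot fix (tool rotvec deg) [ 0.04 -0.06  0.01]
-0.45,-0.40,0.01  ang 229.8
-0.45,-0.39,0.01  ang 228.4
-0.44,-0.40,0.01  ang 227.0
-0.43,-0.41,0.01  ang 225.6
-0.42,-0.43,0.01  ang 224.1
-0.41,-0.44,0.01  ang 222.7
-0.40,-0.45,0.01  ang 221.3
-0.39,-0.46,0.01  ang 219.9
-0.38,-0.47,0.01  ang 218.5
-0.37,-0.47,0.01  ang 217.0
```

Request:
step_arm:
  deltas: [-0.5,-0.4,0,0,0,0,1,-0.5,-0.4,0,0,0,0,1,-0.5,-0.5,0,0,0,0,1,-0.5,-0.5,0,0,0,0,1,-0.5,-0.5,0,0,0,0,1,-0.4,-0.5,0,0,0,0,1,-0.4,-0.5,0,0,0,0,1,-0.4,-0.5,0,0,0,0,1]

```text
clock: 19.7
tcp_pos: [0.4977, 0.0991, 0.265]
ee_rot: [[1.0, 0.0, 0.001], [0.0, -1.0, -0.001], [0.001, 0.001, -1.0]]
ft_force: [0.4, -0.3, -0.9]
opening: 0.317
```

Run:
```python
from h import *
im=viewer.get_image("top"); cv2.imwrite("pics/t12.png",cv2.resize(im[180:320,150:310,::-1],None,fx=5,fy=5,interpolation=2))
arc([.5]*10)
```

```text
t 19.75 tcp [0.4971 0.0996 0.265 ] yaw 0.02 F [-0.77  1.24 -0.97] M [-0.02 -0.    0.05] open 0.315 tilt [ 0.001 -0.001 -1.   ]
pin [0.4971 0.2486 0.2591] ang 217.6 r 0.2417
rot fix (tool rotvec deg) [ 0.03 -0.05  0.02]
-0.29,-0.41,0.01  ang 216.4
-0.29,-0.41,0.01  ang 215.2
-0.28,-0.41,0.01  ang 214.0
-0.28,-0.42,0.01  ang 212.9
-0.27,-0.42,0.01  ang 211.7
-0.26,-0.43,0.01  ang 210.5
-0.25,-0.43,0.01  ang 209.3
-0.24,-0.44,0.01  ang 208.1
-0.23,-0.44,0.01  ang 206.9
-0.22,-0.45,0.01  ang 205.7
```

View pics/t12.png

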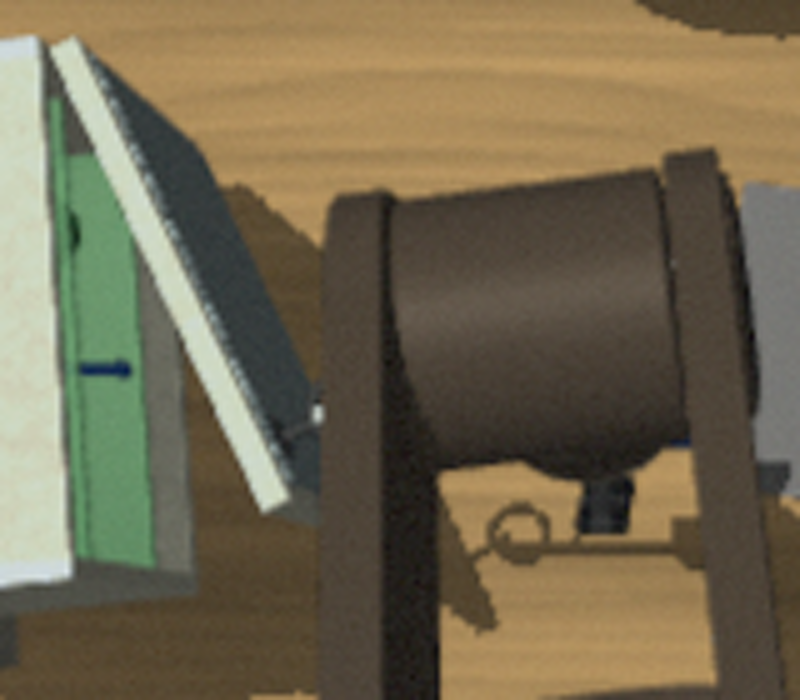

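Request:
step_arm:
  deltas: [-0.3,-0.5,0,0,0,0,1,-0.3,-0.5,0,0,0,0,1,-0.3,-0.5,0,0,0,0,1,-0.3,-0.5,0,0,0,0,1,-0.3,-0.5,0,0,0,0,1,-0.3,-0.5,0,0,0,0,1,-0.2,-0.4,0,0,0,0,1,-0.2,-0.4,0,0,0,0,1]

```text
clock: 20.75
tcp_pos: [0.4737, 0.1402, 0.2649]
ee_rot: [[1.0, 0.0, 0.001], [0.0, -1.0, -0.001], [0.001, 0.001, -1.0]]
ft_force: [-0.1, -0.5, -1.8]
opening: 0.317
```

Run:
```python
from h import *
arc([.3]*12)
```

```text
t 20.75 tcp [0.4737 0.1402 0.2649] yaw 0.02 F [-0.08 -0.53 -1.84] M [-0.1  -0.04 -0.1 ] open 0.317 tilt [ 0.001 -0.001 -1.   ]
pin [0.4736 0.2892 0.259 ] ang 206.5 r 0.2401
rot fix (tool rotvec deg) [ 0.04 -0.05  0.02]
-0.27,-0.20,0.01  ang 205.7
-0.13,-0.27,0.01  ang 205.0
-0.13,-0.27,0.01  ang 204.3
-0.12,-0.27,0.01  ang 203.6
-0.12,-0.28,0.01  ang 202.9
-0.11,-0.28,0.01  ang 202.2
-0.11,-0.28,0.01  ang 201.5
-0.11,-0.28,0.01  ang 200.8
-0.10,-0.28,0.01  ang 200.0
-0.10,-0.28,0.01  ang 199.3
-0.10,-0.28,0.01  ang 198.6
-0.09,-0.28,0.01  ang 197.9
```

Request:
step_arm:
  deltas: [-0.2,-0.3,0,0,0,0,1,-0.2,-0.3,0,0,0,0,1,-0.1,-0.3,0,0,0,0,1,-0.1,-0.3,0,0,0,0,1,-0.1,-0.3,0,0,0,0,1,-0.1,-0.3,0,0,0,0,1,-0.1,-0.3,0,0,0,0,1]

```text
clock: 21.62
tcp_pos: [0.4641, 0.1625, 0.2649]
ee_rot: [[1.0, 0.0, 0.001], [0.0, -1.0, -0.001], [0.001, 0.001, -1.0]]
ft_force: [-0.5, -0.1, -1.4]
opening: 0.314
```

Run:
```python
from h import *
arc([.2]*8)
im=viewer.get_image("top"); cv2.imwrite("pics/t13.png",cv2.resize(im[180:320,150:310,::-1],None,fx=5,fy=5,interpolation=2))
```

```text
t 21.62 tcp [0.4641 0.1625 0.2649] yaw 0.02 F [-0.51 -0.12 -1.42] M [-0.1   0.    0.02] open 0.314 tilt [ 0.001 -0.001 -1.   ]
pin [0.464  0.3115 0.259 ] ang 200.6 r 0.2400
rot fix (tool rotvec deg) [ 0.04 -0.04  0.02]
-0.22,-0.13,0.01  ang 200.2
-0.07,-0.19,0.01  ang 199.7
-0.07,-0.19,0.01  ang 199.2
-0.07,-0.19,0.01  ang 198.7
-0.06,-0.19,0.01  ang 198.3
-0.06,-0.19,0.01  ang 197.8
-0.06,-0.19,0.01  ang 197.3
-0.06,-0.19,0.01  ang 196.8
```

View pics/t13.png

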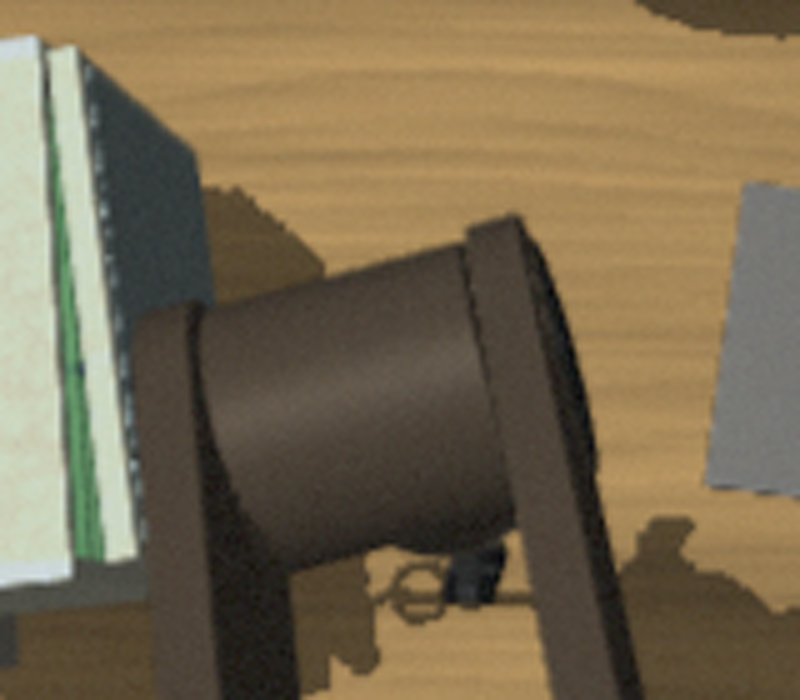

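Request:
step_arm:
  deltas: [-0.1,-0.2,0,0,0,0,1,-0.1,-0.2,0,0,0,0,1,-0.1,-0.2,0,0,0,0,1,-0.1,-0.2,0,0,0,0,1,0,-0.2,0,0,0,0,1]

```text
clock: 22.3
tcp_pos: [0.4597, 0.1734, 0.2649]
ee_rot: [[1.0, 0.0, 0.001], [0.0, -1.0, -0.001], [0.001, 0.001, -1.0]]
ft_force: [-0.4, -1.6, -1.1]
opening: 0.319
```

Run:
```python
from h import *
arc([.2]*4)
im=viewer.get_image("top"); cv2.imwrite("pics/t14.png",cv2.resize(im[180:320,150:310,::-1],None,fx=5,fy=5,interpolation=2))
im=viewer.get_image("scene"); cv2.imwrite("pics/s14.png",cv2.resize(im[30:230,190:390,::-1],None,fx=3,fy=3,interpolation=2))
```

```text
t 22.30 tcp [0.4597 0.1734 0.2649] yaw 0.01 F [-0.37 -1.6  -1.05] M [-0.09 -0.03 -0.02] open 0.319 tilt [ 0.001 -0.001 -1.   ]
pin [0.4597 0.3224 0.259 ] ang 197.8 r 0.2404
rot fix (tool rotvec deg) [ 0.03 -0.05  0.01]
-0.17,-0.16,0.02  ang 197.4
-0.06,-0.19,0.02  ang 196.9
-0.06,-0.19,0.02  ang 196.4
-0.06,-0.19,0.02  ang 196.0
```

View pics/t14.png

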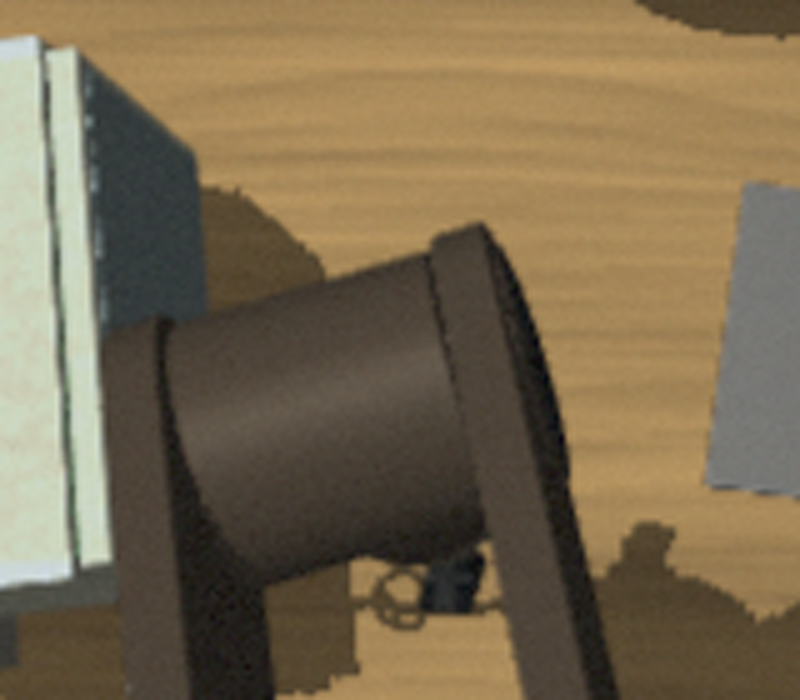

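View pics/s14.png

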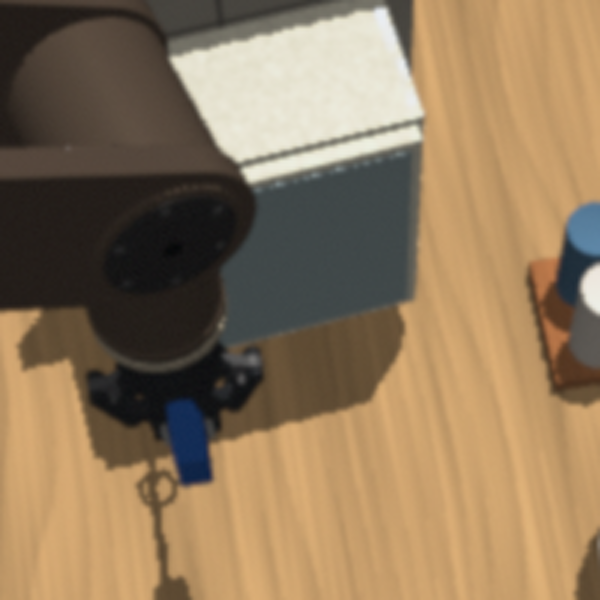

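Request:
step_arm:
  deltas: [-0.1,-0.1,0,0,0,0,1,0,-0.1,0,0,0,0,1,0,-0.1,0,0,0,0,1]

```text
clock: 22.78
tcp_pos: [0.4588, 0.1751, 0.2649]
ee_rot: [[1.0, 0.001, 0.001], [0.001, -1.0, -0.003], [0.001, 0.003, -1.0]]
ft_force: [1.8, -13.4, 0.8]
opening: 0.318
```

Request:
step_arm:
  deltas: [0,-0.1,0,0,0,0,1,0,-0.1,0,0,0,0,1]

```text
clock: 23.02
tcp_pos: [0.4588, 0.175, 0.265]
ee_rot: [[1.0, 0.001, 0.001], [0.001, -1.0, -0.007], [0.001, 0.007, -1.0]]
ft_force: [0.2, -12.1, 3.0]
opening: 0.319
```

Run:
```python
from h import *
arc([.2]*2)
im=viewer.get_image("top"); cv2.imwrite("pics/t15.png",cv2.resize(im[180:320,150:310,::-1],None,fx=5,fy=5,interpolation=2))
```

```text
t 23.02 tcp [0.4588 0.175  0.265 ] yaw 0.05 F [  0.19 -12.09   2.97] M [-1.32 -0.17 -0.06] open 0.319 tilt [ 0.001 -0.007 -1.   ]
pin [0.4587 0.3239 0.2582] ang 197.4 r 0.2409
rot fix (tool rotvec deg) [ 0.39 -0.04  0.05]
-0.12,-0.17,0.05  ang 197.0
-0.06,-0.19,0.05  ang 196.5
```

View pics/t15.png

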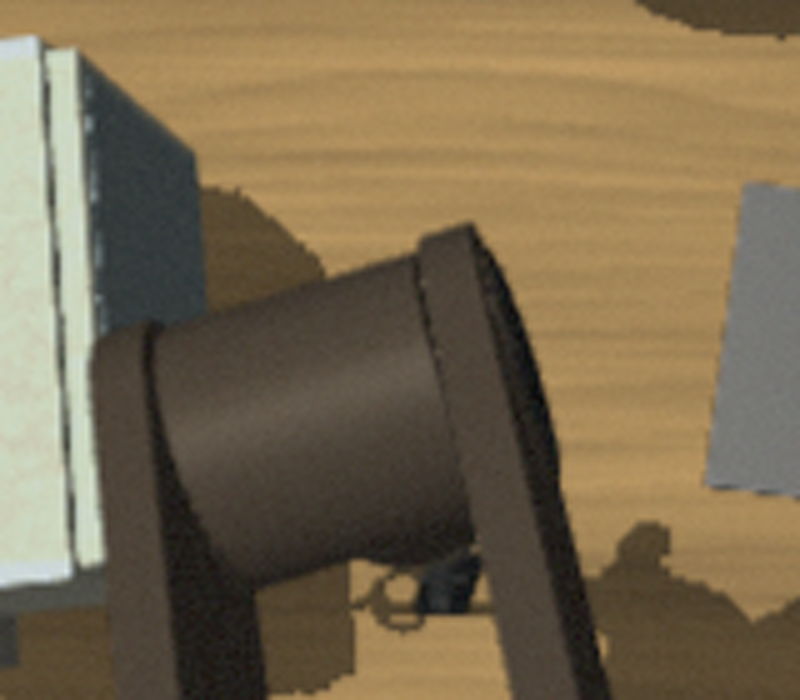

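Request:
step_arm:
  deltas: [0.1,0.3,0,0.2,0,0,1,0.1,0.3,0,0.2,0,0,1,0.1,0.2,0,0,0,0,1,0,0,0,0,0,0,1]

```text
clock: 23.58
tcp_pos: [0.462, 0.1666, 0.265]
ee_rot: [[1.0, 0.0, 0.001], [0.0, -1.0, 0.001], [0.001, -0.001, -1.0]]
ft_force: [0.0, -0.5, -1.2]
opening: 0.313
```

Run:
```python
from h import *
arc([.2]*1)
im=viewer.get_image("top"); cv2.imwrite("pics/t16.png",cv2.resize(im[180:320,150:310,::-1],None,fx=5,fy=5,interpolation=2))
im=viewer.get_image("scene"); cv2.imwrite("pics/s16.png",cv2.resize(im[30:230,190:390,::-1],None,fx=3,fy=3,interpolation=2))
im=viewer.get_image("wrist"); cv2.imwrite("pics/w16.png",im[:,:,::-1])
```

```text
t 23.57 tcp [0.462  0.1666 0.265 ] yaw 0.02 F [ 0.02 -0.46 -1.19] M [-0.01  0.01 -0.01] open 0.313 tilt [ 0.001  0.001 -1.   ]
pin [0.462  0.3156 0.2594] ang 199.6 r 0.2405
rot fix (tool rotvec deg) [-0.05 -0.04  0.02]
-0.17,-0.15,0.10  ang 199.1
```

View pics/t16.png

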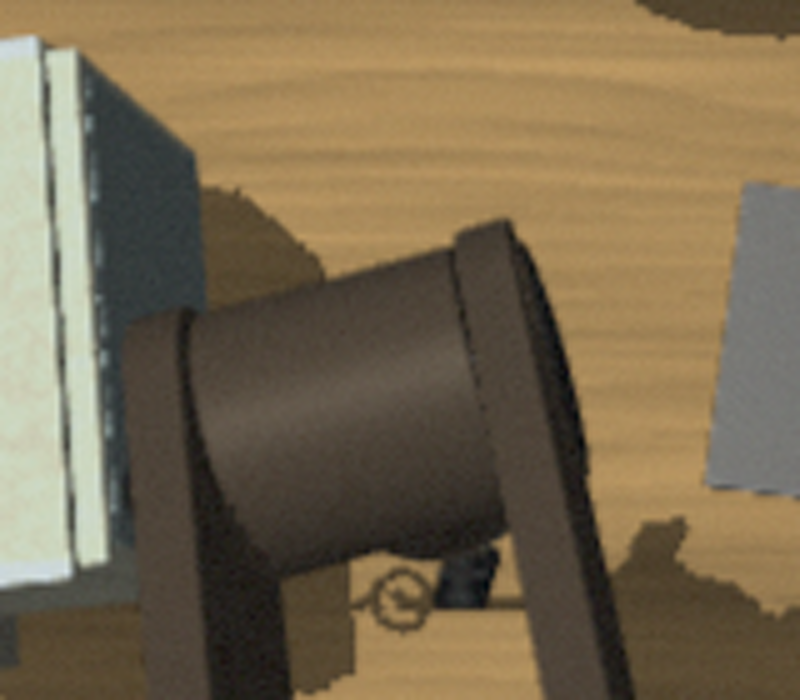

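View pics/s16.png

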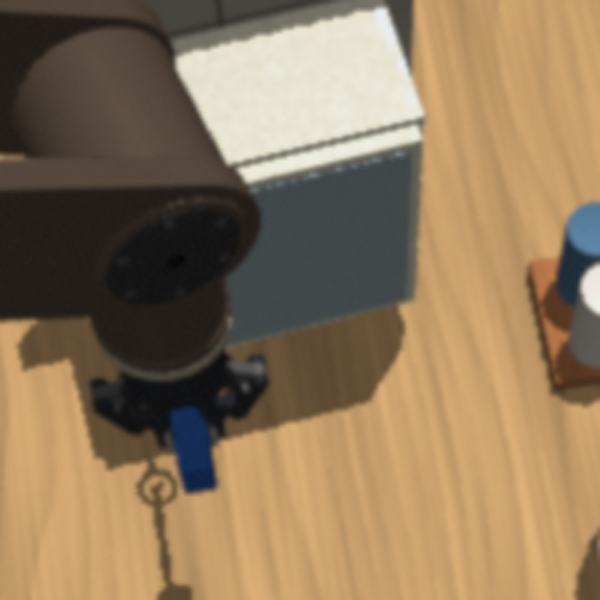

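View pics/w16.png

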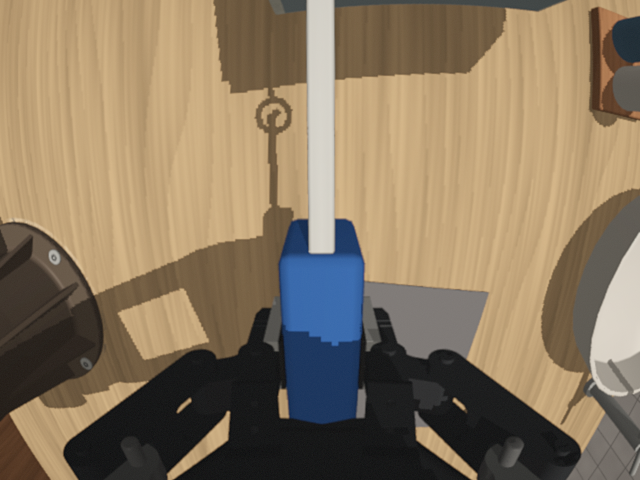

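The door seam is even along its length, and the ring's shadow shows the pin centred in it. Now I lift out.

Request:
step_arm:
  deltas: [0,0,-0.5,0,0,0,1,0,0,-0.8,0,0,0,1,0,0,-0.8,0,0,0,1,0,0,-0.8,0,0,0,1,0,0,-1,0,0,0,1,0,0,-1,0,0,0,1,0,0,-0.5,0,0,0,1]

```text
clock: 24.6
tcp_pos: [0.462, 0.167, 0.3235]
ee_rot: [[1.0, 0.001, 0.002], [0.001, -1.0, 0.001], [0.002, -0.001, -1.0]]
ft_force: [-0.3, 0.7, -1.0]
opening: 0.315
```

Run:
```python
from h import *
im=viewer.get_image("top"); cv2.imwrite("pics/t17.png",cv2.resize(im[180:320,150:310,::-1],None,fx=5,fy=5,interpolation=2))
u=np.array([.125,.992])
plan([([.47,.06,.32],0,6),([.560,-.125,.25],-7.5,7)],1)
```

```text
t 24.65 tcp [0.4622 0.1671 0.3239] yaw 0.07 F [0.23 0.36 0.24] M [ 0.02 -0.01  0.02] open 0.316 tilt [ 0.002  0.001 -1.   ]
0.1,1.8,0.1, -0.0,-0.0,0.0,1
0.1,1.8,0.1, -0.0,-0.0,0.0,1
0.1,1.8,0.1, -0.0,-0.0,0.0,1
0.1,1.8,0.1, -0.0,-0.0,0.0,1
0.1,1.8,0.1, -0.0,-0.0,0.0,1
0.1,1.8,0.1, -0.0,-0.0,0.0,1
--
1.3,2.6,1.0, 0.0,0.0,1.1,1
1.3,2.6,1.0, 0.0,0.0,1.1,1
1.4,2.6,1.0, 0.0,0.0,1.1,1
1.4,2.6,1.0, 0.0,0.0,1.1,1
1.5,2.5,1.0, 0.0,0.0,1.1,1
1.5,2.5,1.0, 0.0,0.0,1.1,1
1.6,2.5,1.0, 0.0,0.0,1.1,1
--
```

View pics/t17.png

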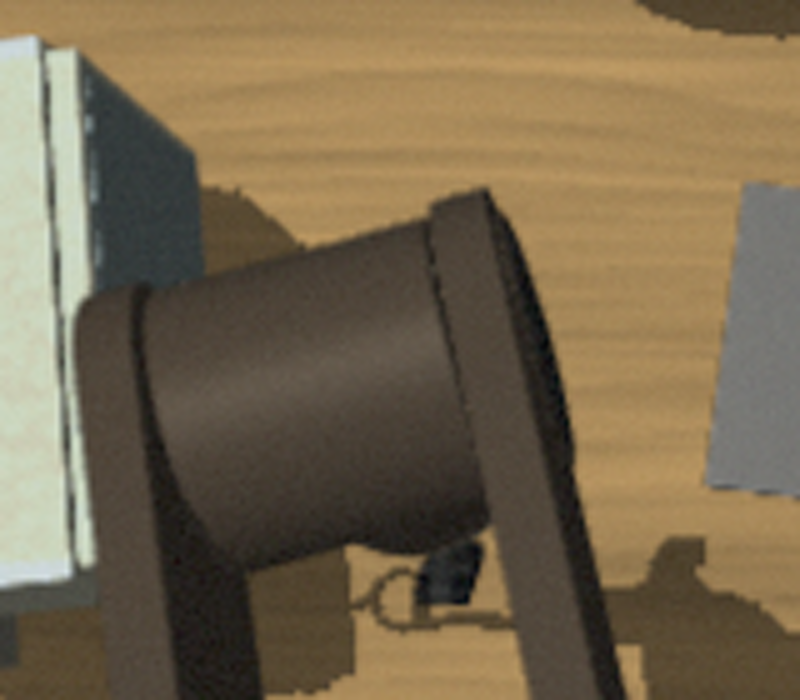

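Request:
step_arm:
  deltas: [0,1,0,0,0,0,1,0.1,2,0,0,0,0,1,0.1,2.5,0,0,0,0,1,0.2,2.5,0,0,0,0,1,0.5,2.5,0,0,0,0,1,1,2.5,0.5,0,0,1,1,1.3,2.5,1,0,0,1,1,1.5,2.5,1,0,0,1,1,1.5,2.5,1,0,0,1,1,1.5,2.5,1,0,0,1,1]

```text
clock: 25.9
tcp_pos: [0.5336, -0.0766, 0.2751]
ee_rot: [[0.996, -0.086, -0.002], [-0.086, -0.996, 0.0], [-0.002, -0.0, -1.0]]
ft_force: [-0.3, -0.6, -1.1]
opening: 0.313
```

Run:
```python
from h import *
plan([([.5605,-.127,.10],-7.5,8)],1)
```

```text
t 25.90 tcp [ 0.5336 -0.0766  0.2751] yaw -4.96 F [-0.27 -0.65 -1.14] M [-0.02 -0.02 -0.02] open 0.313 tilt [-0.002  0.    -1.   ]
0.4,0.6,2.2, -0.0,0.0,0.3,1
0.4,0.6,2.2, -0.0,0.0,0.3,1
0.4,0.6,2.2, -0.0,0.0,0.3,1
0.4,0.6,2.2, -0.0,0.0,0.3,1
0.4,0.6,2.2, -0.0,0.0,0.3,1
0.4,0.6,2.2, -0.0,0.0,0.3,1
0.4,0.6,2.2, -0.0,0.0,0.3,1
0.4,0.6,2.2, -0.0,0.0,0.3,1
--
```

Request:
step_arm:
  deltas: [0.4,0.6,2,0,0,0.3,1,0.4,0.6,2.5,0,0,0.3,1,0.4,0.6,2.5,0,0,0.3,1,0.4,0.6,2.5,0,0,0.3,1,0.4,0.6,2.5,0,0,0.3,1,0.4,0.6,2.5,0,0,0.3,1,0.2,0.5,2,0,0,0.3,1,0.2,0.3,1.5,0,0,0.3,1,0,0,0.5,0,0,0,1,0,0,0,0,0,0,1]

```text
clock: 27.15
tcp_pos: [0.5529, -0.1318, 0.0805]
ee_rot: [[0.991, -0.134, -0.007], [-0.134, -0.991, 0.001], [-0.008, 0.0, -1.0]]
ft_force: [-0.2, -0.0, -1.1]
opening: 0.316
```

Run:
```python
from h import *
plan([([.5605,-.1285,.0165],-7.5,6)],1)
```

```text
t 27.15 tcp [ 0.5529 -0.1318  0.0805] yaw -7.69 F [-0.25 -0.   -1.13] M [-0.01  0.06  0.04] open 0.316 tilt [-0.007  0.001 -1.   ]
0.1,-0.1,1.1, 0.0,0.1,-0.0,1
0.1,-0.1,1.1, 0.0,0.1,-0.0,1
0.1,-0.1,1.1, 0.0,0.1,-0.0,1
0.1,-0.1,1.1, 0.0,0.1,-0.0,1
0.1,-0.1,1.1, 0.0,0.1,-0.0,1
0.1,-0.1,1.1, 0.0,0.1,-0.0,1
--
```

Request:
step_arm:
  deltas: [0.2,-0.1,1,0,0.1,0,1,0.2,-0.1,1.2,0,0.1,0,1,0.2,-0.1,1.2,0,0.1,0,1,0.1,0,1,0,0.1,0,1,0.1,0,0.7,0,0,0,1,0,0,0.3,0,0,0,1,0,0,0,0,0,0,1]

```text
clock: 28.02
tcp_pos: [0.5624, -0.1294, 0.0237]
ee_rot: [[0.991, -0.133, 0.001], [-0.133, -0.991, -0.001], [0.002, 0.0, -1.0]]
ft_force: [0.6, 0.3, -0.4]
opening: 0.316
```

Run:
```python
from h import *
plan([([.5605,-.1285,.0158],-7.5,3)],1)
```

```text
t 28.02 tcp [ 0.5624 -0.1294  0.0237] yaw -7.64 F [ 0.63  0.27 -0.38] M [-0.03 -0.02 -0.04] open 0.316 tilt [ 0.001 -0.001 -1.   ]
-0.1,-0.0,0.3, 0.0,-0.0,-0.0,1
-0.1,-0.0,0.3, 0.0,-0.0,-0.0,1
-0.1,-0.0,0.3, 0.0,-0.0,-0.0,1
--
```

Request:
step_arm:
  deltas: [0,0,0.3,0,0,0,1,0,0,0.3,0,0,0,1,0,0,0.1,0,0,0,1,0,0,0,0,0,0,1]

```text
clock: 28.52
tcp_pos: [0.5628, -0.1296, 0.0169]
ee_rot: [[0.991, -0.133, 0.003], [-0.133, -0.991, -0.001], [0.003, 0.001, -1.0]]
ft_force: [-0.6, 0.0, -1.5]
opening: 0.313
```

Run:
```python
from h import *
st()
```

```text
t 28.52 tcp [ 0.5628 -0.1296  0.0169] yaw -7.64 F [-0.59  0.   -1.5 ] M [-0.01  0.07 -0.01] open 0.313 tilt [ 0.003 -0.001 -1.   ]
```

Request:
step_arm:
  deltas: [0,0,0.1,0,0,0,1,0,0,0,0,0,0,1,0,0,0.05,0,0,0,1,0,0,0,0,0,0,1]
  squeeze: 40

```text
clock: 29.02
tcp_pos: [0.563, -0.1296, 0.0155]
ee_rot: [[0.991, -0.133, 0.003], [-0.133, -0.991, -0.001], [0.003, 0.001, -1.0]]
ft_force: [0.4, -0.2, 0.1]
opening: 0.319
```

Request:
step_arm:
  deltas: [0,0,0,0,0,0,0.35,0,0,0,0,0,0,0.25,0,0,0,0,0,0,0,0,0,0,0,0,0,-0.4,0,0,0,0,0,0,-0.5,0,0,0,0,0,0,-0.5]

```text
clock: 29.78
tcp_pos: [0.5631, -0.1297, 0.0157]
ee_rot: [[0.991, -0.133, 0.003], [-0.133, -0.991, -0.001], [0.003, 0.001, -1.0]]
ft_force: [-1.1, 0.5, 0.5]
opening: 0.752
```

Run:
```python
from h import *
st()
im=viewer.get_image("wrist"); cv2.imwrite("pics/w18.png",im[:,:,::-1])
```

```text
t 29.77 tcp [ 0.5631 -0.1297  0.0157] yaw -7.64 F [-1.07  0.47  0.52] M [ 0.05 -0.01 -0.01] open 0.752 tilt [ 0.003 -0.001 -1.   ]
```

View pics/w18.png

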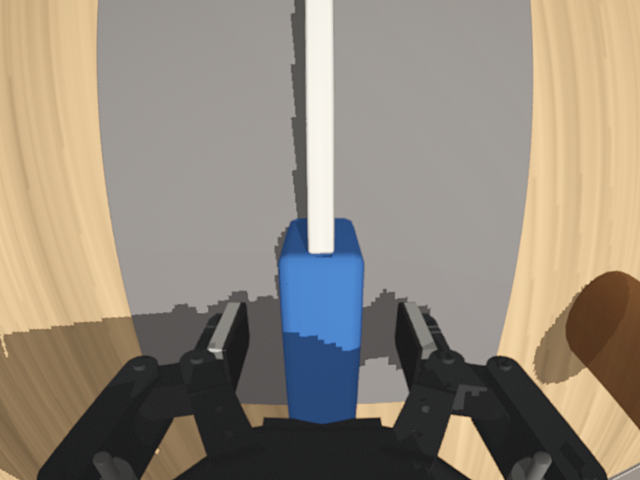

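Released without shifting; the fingers are clear on both sides. Now I retreat straight up and then to the side for a clear view.

Request:
step_arm:
  deltas: [0,0,-1,0,0,0,-0.5,0,0,-2,0,0,0,-0.5,0,0,-3,0,0,0,-0.5,0,0,-4,0,0,0,-0.5,0,0,-4,0,0,0,-0.5,0,0,-4,0,0,0,-0.5,0,0,-4,0,0,0,-0.5,0,0,-4,0,0,0,-0.5,0,0,-2,0,0,0,-0.5,0,0,0,0,0,0,-0.5]

```text
clock: 31.08
tcp_pos: [0.561, -0.129, 0.3112]
ee_rot: [[0.991, -0.133, 0.007], [-0.133, -0.991, -0.002], [0.007, 0.001, -1.0]]
ft_force: [0.0, -0.5, -0.2]
opening: 0.754
```

Request:
step_arm:
  deltas: [-1,2,0,0,0,0,-0.5,-1.5,3.5,0,0,0,0,-0.5,-1.5,3.5,0,0,0,0,-0.5,-1.5,3.5,0,0,0,0,-0.5,-1.5,3.5,0,0,0,0,-0.5,-1,2,0,0,0,0,-0.5,0,0,0,0,0,0,-0.5,0,0,0,0,0,0,-0.5]

```text
clock: 32.08
tcp_pos: [0.4514, -0.2988, 0.3046]
ee_rot: [[0.991, -0.132, -0.001], [-0.132, -0.991, 0.003], [-0.001, -0.003, -1.0]]
ft_force: [-0.0, 0.4, 0.3]
opening: 0.75
```

Run:
```python
from h import *
st()
for n in ("scene","top"):
    im=viewer.get_image(n); cv2.imwrite(f"pics/{n}19.png",im[:,:,::-1])
```

```text
t 32.08 tcp [ 0.4514 -0.2988  0.3046] yaw -7.59 F [-0.03  0.36  0.31] M [ 0.02  0.02 -0.01] open 0.750 tilt [-0.001  0.003 -1.   ]
```

View pics/scene19.png

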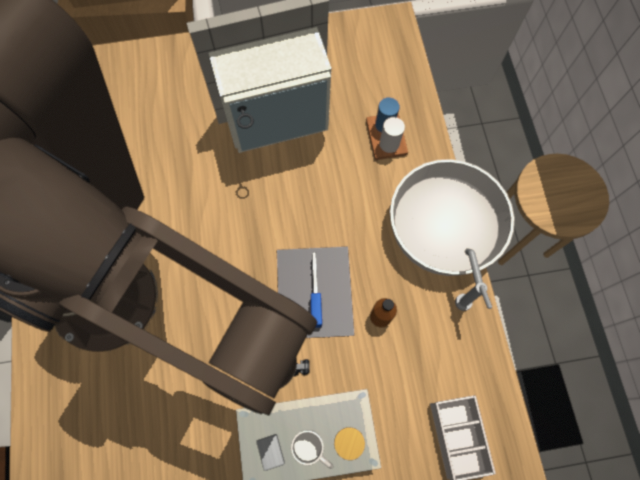

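View pics/top19.png

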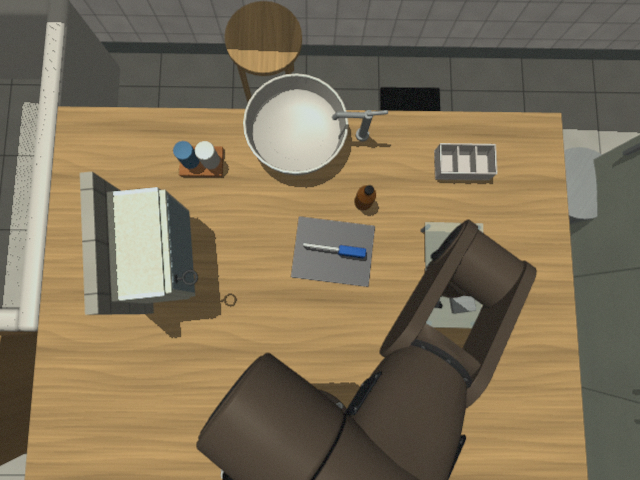

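The pole lies wholly on the mat: scene (316,250..330), top (305..366, 250). Next, the door's shut angle.

Run:
```python
from h import *
im=cv2.imread("pics/top19.png"); cv2.imwrite("pics/t20.png",cv2.resize(im[180:310,105:215],None,fx=6,fy=6,interpolation=2)[:, :])
im=cv2.imread("pics/scene19.png"); cv2.imwrite("pics/s20.png",cv2.resize(im[25:165,205:345],None,fx=4,fy=4,interpolation=2))
```

```text
(no output)
```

View pics/t20.png

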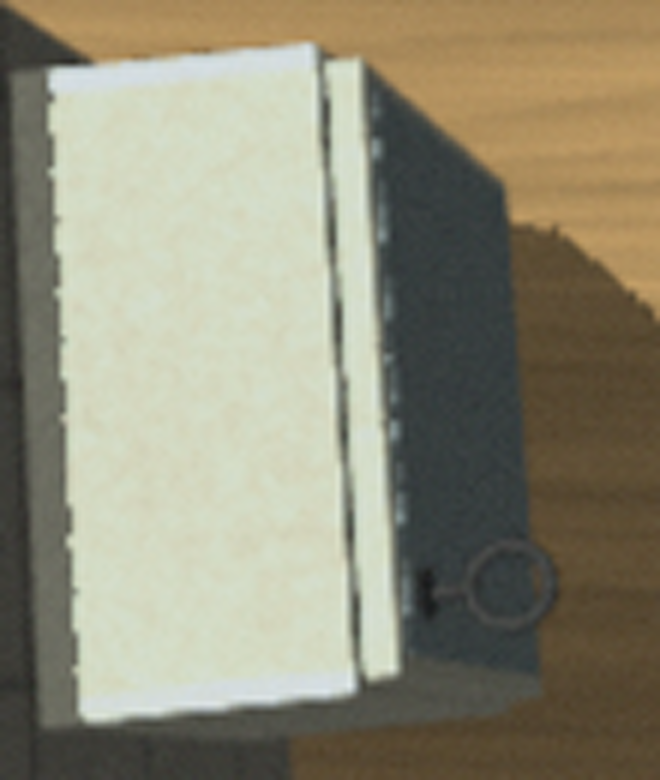

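View pics/s20.png

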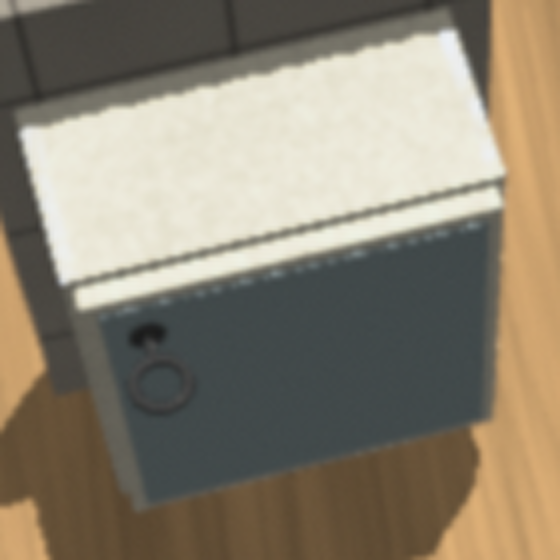

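```bash
python3 - <<'E'
from h import *
print(tri([("top",105+511/6,180+585/6),("scene",205+160/4,25+382/4)]))
E
python3 - <<'E'
import sys; sys.path.insert(0,".")
from cell import order
print(order.close_job())
E
```

```text
(array([0.46056821, 0.31353048, 0.27829088]), [np.float64(0.0009360007458475552), np.float64(0.0009360007458475549)])
the job is handed in; nothing more can be done
None
```

I did the whole task in the order asked and handed the job in at about 32 s, against the 67 s limit. I gripped the pole's rod, drew it out from under the riser, laid it on the mat and let go. I then took it by the handle and hung the pin in the eye. I swung the door until it met the cabinet, unhooked the pole and set it back on the mat.

**Last checks:**
- **Door:** The seam looks even along the whole door in both the top and scene views. The eye measures (0.461, 0.314) m, against (0.461, 0.315) m worked out for fully shut. Its height came out at 278 mm rather than 275 mm, about the size of the calibration error. At the end of travel the pin met a firm stop at about 13 N.
- **Pole:** It was set down slowly, and the weight came off the gripper before I let go. It lies wholly on the mat with its sole down, and did not shift when released.
- **Surroundings:** In the views, the gripper stayed clear of the door, and I saw nothing else moved. The riser was partly hidden by the arm in the last top view.
- **Forces:** The largest force I read was about 13 N.

No check failed.

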